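# Tip the slide box onto the flat-bed label reader

## Robot

A 6-joint arm with a two-finger parallel gripper is mounted at the origin on a cart in front of the work surface, level with it; the furniture and walls round the work are solid. World frame = base frame: x ahead of the robot, y to its left, z up, the work surface at z = 0. Lengths are in m, angles in rad, forces in N, time in s.
With the tool pointing down it reaches from about 0.375 to 0.9 m from the base axis. Payload 3.1 kg.
Tool frame: the origin (TCP) lies midway between the tips of the shut fingers; the grasp point (between the pads) lies 19 mm behind it; x points along the fingers, y is the direction in which the jaws open and shut, and the axes are right-handed (so a half turn about x gives the same grasp; the last joint's range is limited). The gripper opens to 85 mm and grips with 20 to 120 N. Pads are 22 mm wide; open, the fingers measure 114 mm over their backs; the gripper's body (76 mm by 85 mm) begins 54 mm behind the grasp point. The pads swing forward as they close: fully open they stand 13 mm farther back than shut.
Start: joints at [-1.464, 0.527, 1.433, -0, 1.181, -0.178], TCP at [0.176, -0.6, 0.206] pointing down, gripper open.
Joint ranges: [-3.08, 3.08], [-0.75, 2.2], [0.22, 2.44], [-1.43, 4.57], [0, 2.65], [-2.85, 2.85]. Speed limits (rad/s): [2.79, 2.79, 3.14, 3.14, 3.14, 3.14].

## Interface

Orientations are given as [roll, pitch, yaw] about the fixed x, y, z axes, in that order (R = Rz(yaw) Ry(pitch) Rx(roll)).
In Python, from cell import ctrl, eyes gives the robot as it stands.
- The arm moves only by the shell command python3 -m jog 'ROWS' [FORCE]. ROWS is a JSON object of lists of equal length, an entry for each row: "travel": the shift along the tool's x, y, z in m, a list of three; "rotation": the turn, a rotation vector about the tool's x, y, z in degrees, a list of three; "claw": the opening, from 0 (shut) to 1 (fully open). A call has 1 to 8 rows; each row shifts and turns the commanded pose from where the row before left it, along the tool's axes as they then stand; what a row does not reach is not made up. A row lasts 1/10 s, in which the tool goes at most 50 mm and 8.59 degrees, less where a joint would pass 70% of its speed; a pose out of reach is approached as far as the arm can. A call with a gripper value outside its range is refused whole. The fingers move at their own pace and stop on an object; FORCE is the grip in N (left out, the last holds). Time passes only in rows, so rows that do not move let the fingers close. It gives the time, the measured TCP pose, the force and the opening at its end, in the units of the state.
- ctrl.read_state(): the state, without advancing time (a new reading comes with each control period).
- eyes.read_camera(name): name is "scene" or "top" or "wrist"; returns a dict with "color" (384x512x3 uint8, red, green, blue), "range_z" (384x512 float32, m along the optical axis (not along the pixel's ray), 0 where there is no reading), "K" (3x3 intrinsics, pixels), "dist_coeffs" ([k1, k2, p1, p2, k3] as OpenCV has them; the pictures are not rectified), "R" (3x3) and "t" (3): a world point X has camera coordinates R X + t; the wrist camera has in their place "tool_from_camera" (4x4, takes a point from camera to tool coordinates, whose origin is the TCP and whose axes are the tool frame's). Camera axes: x right, y down, z forward; pixel columns grow to the right and rows downward; lengths in m; the calibration is good to about 2 mm. A picture is of the moment at which its call begins: read the wrist's pose just before it.
- ctrl.sign_off(): hands the job in, once; it reports no verdict.
The state is a dict: "time_s": time; "joint_positions": joint angles; "qd": joint speeds; "joint_torque": joint torques, N m; "ee_pos": TCP position; "ee_rot": TCP orientation; "wrist_force": force on the tool from outside, world axes, zero at the start; "moment": the same for the moment, N m; "finger_gap": opening from 0.0 (shut) to 1.0 (fully open).
Only numpy, scipy, OpenCV 4.12 (cv2) and the standard library are available. Lean on these libraries where they do the work, as an engineer would, in place of code of your own. Each camera call takes 0.05 s, during which the arm holds its last target.

## Task

Read the label on the side of the full microscope-slide box: without picking it up, slide the standing green box over the bench until its foot bears against the front edge of the flat-bed reader, then push high on it so that it tips over that edge and lies on its side on the bed. Then push the lying box home, flush against the reader's fence, press it there straight along the bed with a steady 12 newtons or so for about a second to trigger the reading, and leave it there. The slides are glass: never push harder than 25 newtons, and leave the bottle, timer and cup beside it alone.

Things in the scene. Friction and masses are not known exactly. Their poses are not given: they have to be found in the camera images.
- slide_box: green shut slide box (lid fixed), loose, 0.2-0.45 kg, standing: 32 mm thick (its x, -14 to +18 mm; lid to -15), 100 mm wide (its y), 72 mm high (its z). Origin on its underside, 18 mm from the +x face, which looks to the reader within 12 degrees, 25 to 60 mm from its front edge. Pushed below about 20 mm it slides upright; pushed higher it may tip even with no stop
- lid_middle (a point): point in the middle of the top of the slide box's lid (72 mm above its underside, midway through its thickness). With the box tipped on its side the box's z points along the reader's x and its underside looks back to the robot, overhanging the bed's front edge by a centimetre or two; when home, this point lies on the fence's face
- reader: flat-bed label reader, fixed: white bed plate 10 mm high, 170 mm wide (its y), dark window; origin on the bench under the middle of the bed's upright front edge; its x points level from that edge to the fence, 100 mm away, z up. The front edge is the stop over which the box tips; past its balance the box falls the rest by itself
- fence: grey rigid fence across the rear of the reader's bed, 160 mm wide, top 44 mm above the bench, it senses force and should feel about 10 N (friction under the box takes up a few newtons of the push, more if the push also bears down); origin at bench height under the middle of its front face (100 mm along the reader's x), axes as the reader's
- reagent: small white reagent bottle, red cap, 48 mm diameter, 105 mm high, standing left of the reader and box; origin under its centre; bystander
- bench_timer: white bench timer lying flat, 58 x 72 x 18 mm, right of the box; origin under its centre; bystander
- cup: clear specimen cup, 56 mm diameter, 60 mm high, standing right of the reader; origin under its centre; bystander

How it is judged:
By the outcome, as a careful person would: the job done as asked, in the order asked, and still so for the second after the job is handed in, with the robot touching nothing.
It also fails if it takes over 72 s, if anything falls off the work surface, if the arm or the gripper's body presses on something with over 40 N, if the wrist force passes 120 N, or if a joint passes its speed limit or range.

## Working session

There is one attempt and no reset: what is moved stays moved. The work goes in short steps, Python scripts to look and compute and a shell command to move; the robot and the scene stay as the last step left them, time stands still between calls to the robot, and variables do not carry over. Pictures are saved under pics/ and viewed, and the job is handed in when it is done.

```bash
ls; mkdir -p pics; python3 - <<'E'
from cell import ctrl, eyes
import cv2, numpy as np
s=ctrl.read_state()
for k,v in s.items(): print(k,np.round(v,4))
for n in ["scene","top"]:
    c=eyes.read_camera(n)
    np.savez(f"pics/{n}0.npz",**c)
    cv2.imwrite(f"pics/{n}0.png",c["color"][:,:,::-1])
    print(n,c["K"],c["dist_coeffs"],c["R"],c["t"])
E
```

```text
pics
time_s 0.0
joint_positions [-1.4645  0.5285  1.4339  0.      1.1814 -0.1785]
qd [-0.      0.0001 -0.0005  0.0005  0.0001  0.0014]
joint_torque [-5.00000e-04 -4.42357e+01 -1.78024e+01 -2.00000e-04  8.40000e-03
  0.00000e+00]
ee_pos [ 0.1755 -0.599   0.2048]
ee_rot [-1.753   1.5686  1.6733]
wrist_force [-0.2506  0.0206 -0.1751]
moment [ 0.0271 -0.0157 -0.0195]
finger_gap 0.9993
scene [[438.56384424   0.         254.85030777]
 [  0.         438.56384424 188.63724905]
 [  0.           0.           1.        ]] [-0.12177338  0.          0.          0.          0.        ] [[-0.71326736 -0.70069827  0.01648051]
 [-0.47935765  0.47053214 -0.740821  ]
 [ 0.51133738 -0.5363035  -0.67150029]] [0.43964687 0.32101868 0.89028094]
top [[470.78034096   0.         256.73056087]
 [  0.         470.78034096 196.78231813]
 [  0.           0.           1.        ]] [-0.06090098  0.          0.          0.          0.        ] [[ 0.00469485 -0.99998164 -0.00383214]
 [-0.99256871 -0.004194   -0.12161318]
 [ 0.12159488  0.00437462 -0.99257017]] [0.01735988 0.60298594 0.97251981]
```

View pics/top0.png

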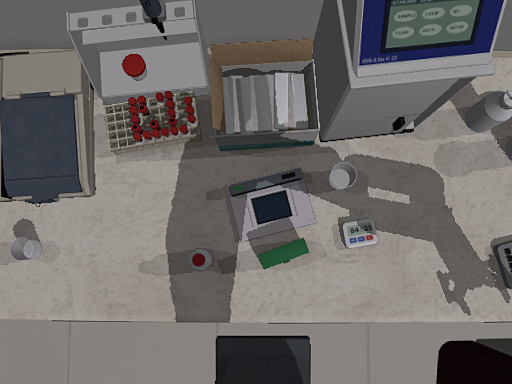

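View pics/scene0.png

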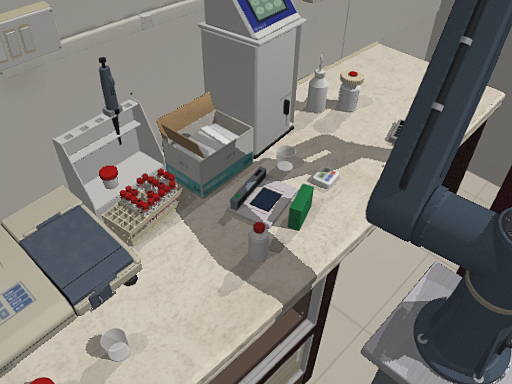

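The top view shows the green box near (283,253), the reader's bed near (272,210) with the fence at (265,182), the bottle at (200,258), the timer at (360,233) and the cup at (342,177). Next I'll measure their positions from depth.

```bash
cat > h.py <<'E'
import numpy as np, cv2
def cloud(c):
    h,w=c["range_z"].shape
    u,v=np.meshgrid(np.arange(w),np.arange(h))
    p=cv2.undistortPoints(np.stack([u,v],-1).reshape(-1,1,2).astype(np.float64),c["K"],c["dist_coeffs"]).reshape(h,w,2)
    z=c["range_z"]
    P=np.dstack([p[...,0]*z,p[...,1]*z,z])
    return (P-c["t"])@c["R"]   # R^T (P-t)
def load(n): return dict(np.load(n))
def rect(xy): 
    r=cv2.minAreaRect((xy*1000).astype(np.float32)); return np.round(cv2.boxPoints(r),1),np.round(r[0],1),np.round(r[1],1),r[2]
def boxseg(c,P):
    col=c["color"].astype(int); r,g,b=col[...,0],col[...,1],col[...,2]
    return (g>r+25)&(g>b+15)&(c["range_z"]>0)
E
python3 - <<'E'
from h import *
for n in ["top","scene"]:
    c=load(f"pics/{n}0.npz"); P=cloud(c); col=c["color"].astype(int)
    print(n)
    m=boxseg(c,P)
    reg=(P[...,0]>.3)&(P[...,0]<.62)&(abs(P[...,1])<.2)
    mm=m&reg
    print("green",mm.sum(), P[mm].min(0),P[mm].max(0))
    top=mm&(P[...,2]>.062)
    print("boxtop",top.sum(),np.median(P[top][:,2]),rect(P[top][:,:2]))
    # generic
    reg=(P[...,0]>.35)&(P[...,0]<.75)&(abs(P[...,1])<.28)
    for nm,lo,hi in [("bed",.006,.0135),("timer/mid",.0145,.022),("fence",.039,.047),("cup",.052,.064),("bottle",.095,.11)]:
        k=reg&(P[...,2]>lo)&(P[...,2]<hi)&~m
        nn,lab,st,ce=cv2.connectedComponentsWithStats(k.astype(np.uint8))
        for i in range(1,nn):
            if st[i,4]>25:
                q=P[lab==i]; print(nm,st[i],np.round(q.mean(0),4)); 
                print("   ",*[x.tolist() if hasattr(x,'tolist') else x for x in rect(q[:,:2])])
E
```

```text
top
green 769 [ 0.45264108 -0.09264611 -0.00474519] [0.61892984 0.06659934 0.07585172]
boxtop 750 0.07050485789013382 (array([[447.7,   4.8],
       [483.2, -87.9],
       [515.2, -75.7],
       [479.7,  17. ]], dtype=float32), array([481.4, -35.4]), array([34.3, 99.3]), 20.956052780151367)
bed [319 134  36   8  54] [ 0.7379 -0.1517  0.0098]
    [[726.7999877929688, -196.1999969482422], [742.2000122070312, -197.39999389648438], [748.4000244140625, -118.69999694824219], [733.0, -117.4000015258789]] [737.6, -157.4] [78.9, 15.5] 85.52677917480469
bed [357 134  31   5  40] [ 0.7452 -0.2366  0.0095]
    [[740.0, -204.5], [748.5999755859375, -271.70001220703125], [750.9000244140625, -271.3999938964844], [742.4000244140625, -204.1999969482422]] [745.5, -238.0] [2.4, 67.8] 7.264243125915527
bed [262 167  35  10  40] [ 0.6627 -0.0277  0.0088]
    [[651.7999877929688, 8.5], [671.2999877929688, -67.4000015258789], [674.2999877929688, -66.69999694824219], [654.7000122070312, 9.300000190734863]] [663.0, -29.1] [3.1, 78.4] 14.451882362365723
bed [230 176  31   9  35] [0.6438 0.0458 0.0087]
    [[6
[... 10272 characters left out ...]
02  0.1025]
    [[733.9000244140625, -117.5999984741211], [742.2999877929688, -238.60000610351562], [750.7999877929688, -238.0], [742.2999877929688, -117.0]] [742.3, -177.8] [8.5, 121.3] 4.008494853973389
bottle [190 134  63  39 275] [0.7224 0.0214 0.1025]
    [[693.0, -98.30000305175781], [730.2000122070312, -101.80000305175781], [750.0, 109.0], [712.7000122070312, 112.4000015258789]] [721.5, 5.3] [211.7, 37.4] 84.63997650146484
bottle [253 222  12  11 103] [0.4696 0.1407 0.1036]
    [[453.70001220703125, 137.89999389648438], [470.6000061035156, 121.4000015258789], [488.1000061035156, 139.3000030517578], [471.29998779296875, 155.8000030517578]] [470.9, 138.6] [25.1, 23.6] 45.573490142822266
```

```bash
python3 - <<'E'
from h import *
c=load("pics/top0.npz"); i=c["color"][130:290,180:400,::-1]
cv2.imwrite("pics/crop0.png",cv2.resize(i,None,fx=3.6,fy=3.6,interpolation=cv2.INTER_CUBIC))
E
```

```text
(no output)
```

View pics/crop0.png

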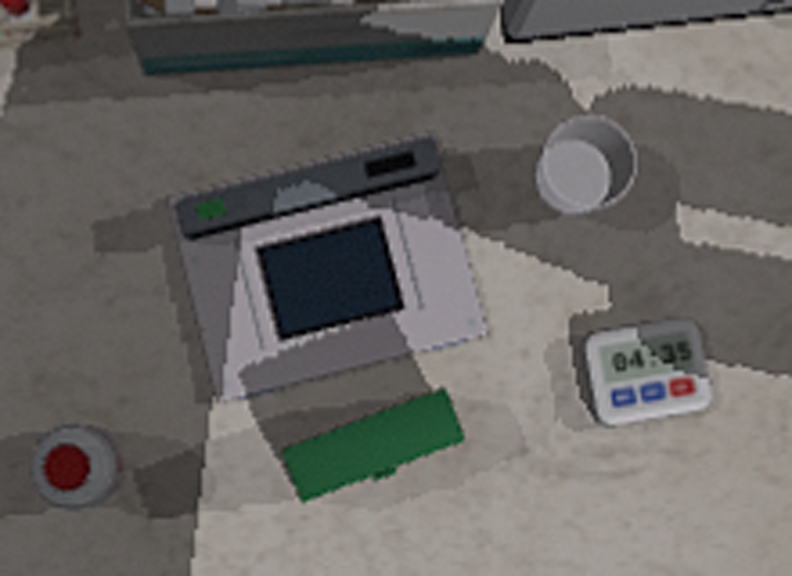

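```bash
cat >> h.py <<'E'
from scipy.spatial.transform import Rotation as Ro
YAW=np.radians(14.4); O=np.array([0.5295,-0.0245,0.])
RX=np.array([np.cos(YAW),np.sin(YAW),0]); RY=np.array([-np.sin(YAW),np.cos(YAW),0]); RZ=np.array([0,0,1.])
RR=np.stack([RX,RY,RZ],1)
TG=np.stack([-RZ,RY,RX],1)  # tool axes: x down, y reader y, z reader x
def st(target=None):
    from cell import ctrl
    s=ctrl.read_state(); R=Ro.from_euler('xyz',s["ee_rot"]).as_matrix(); p=np.array(s["ee_pos"])
    print("t",round(s["time_s"],2),"tcp_reader mm",np.round(RR.T@(p-O)*1e3,1),"F_reader",np.round(RR.T@s["wrist_force"],2),"gap",round(s["finger_gap"],3))
    print(" rotvec deg to goal (tool):",np.round(Ro.from_matrix(R.T@TG).as_rotvec(degrees=True),2))
    if target is not None:
        w=O+RR@(np.array(target)/1e3)
        print(" travel now-axes m:",np.round(R.T@(w-p),4)," goal-axes:",np.round(TG.T@(w-p),4))
E
python3 - <<'E'
from h import *
st([-95,3,200])
from cell import ctrl
R=Ro.from_euler('xyz',ctrl.read_state()["ee_rot"]).as_matrix();print(np.round(R,3))
E
```

```text
t 0.1 tcp_reader mm [-485.7 -468.5  204.9] F_reader [-0.3   0.25 -0.54] gap 1.0
 rotvec deg to goal (tool): [-1.7808e+02 -1.7000e-01 -3.0000e-02]
 travel now-axes m: [ 0.006  -0.4582 -0.4063]  goal-axes: [0.0049 0.4715 0.3907]
[[-0.     0.281 -0.96 ]
 [ 0.002 -0.96  -0.281]
 [-1.    -0.002 -0.   ]]
```

```bash
sed -i 's/^TG=.*/TG=np.stack([-RZ,-RY,-RX],1)  # tool x down, y=-reader y, z=-reader x/' h.py
python3 -m jog '{"travel":[[0,-0.03,-0.026],[0,-0.03,-0.026],[0,-0.03,-0.026],[0,-0.03,-0.026],[0,-0.03,-0.026],[0,-0.03,-0.026],[0,-0.03,-0.026],[0,-0.03,-0.026]],"rotation":[[0,0,0],[0,0,0],[0,0,0],[0,0,0],[0,0,0],[0,0,0],[0,0,0],[0,0,0]],"claw":[0.55,0.55,0.55,0.55,0.55,0.55,0.55,0.55]}' 30
python3 -c "
from h import *
st([-95,3,200])"
```

```text
time_s: 0.9
ee_pos: [0.3081, -0.3093, 0.2056]
ee_rot: [-1.63, 1.57, 1.795]
wrist_force: [0.8, -1.2, 0.0]
finger_gap: 0.554
t 0.9 tcp_reader mm [-285.3 -220.8  205.6] F_reader [ 0.46 -1.38  0.01] gap 0.554
 rotvec deg to goal (tool): [ 1.89 -0.    0.03]
 travel now-axes m: [ 0.0057 -0.2174 -0.1975]  goal-axes: [ 0.0056 -0.2238 -0.1903]
```

```bash

python3 -m jog '{"travel":[[0,-0.03,-0.027],[0,-0.03,-0.027],[0,-0.03,-0.027],[0,-0.03,-0.027],[0,-0.03,-0.027],[0,-0.03,-0.027],[0,-0.02,-0.02],[0,0,0]],"rotation":[[1.9,0,0],[0,0,0],[0,0,0],[0,0,0],[0,0,0],[0,0,0],[0,0,0],[0,0,0]],"claw":[0.55,0.55,0.55,0.55,0.55,0.55,0.55,0.55]}'
python3 - <<'E'
from h import *
st([-95,3,90])
from cell import eyes,ctrl
s=ctrl.read_state()
c=eyes.read_camera("wrist"); T=c.pop("tool_from_camera"); print(np.round(T,3))
cv2.imwrite("pics/wrist1.png",c["color"][:,:,::-1])
R=Ro.from_euler('xyz',s["ee_rot"]).as_matrix()
# world->cam
A=R@T[:3,:3]; o=R@T[:3,3]+s["ee_pos"]; c["R"]=A.T; c["t"]=-A.T@o
np.savez("pics/wrist1.npz",**c)
P=cloud(c); P=(P-O)@RR*1e3  # reader frame
m=boxseg(c,P)
q=P[m&(P[...,2]>66)&(P[...,2]<80)]; print(len(q)); 
if len(q)>50: print(*rect(q[:,:2]/1e3))
E
```

```text
time_s: 1.7
ee_pos: [0.434, -0.0687, 0.2057]
ee_rot: [-2.196, 1.57, 1.202]
wrist_force: [0.1, -0.2, 0.6]
finger_gap: 0.553
t 1.7 tcp_reader mm [-103.5  -19.1  205.7] F_reader [ 0.07 -0.2   0.64] gap 0.553
 rotvec deg to goal (tool): [ 0.3  -0.03  0.04]
 travel now-axes m: [ 0.1157 -0.0219 -0.0086]  goal-axes: [ 0.1157 -0.0221 -0.0085]
[[-0.    -0.329  0.944 -0.166]
 [ 1.     0.     0.    -0.   ]
 [-0.     0.944  0.329 -0.084]
 [ 0.     0.     0.     1.   ]]
4446
[[-72.   48.5]
 [-60.6 -50.2]
 [-25.5 -46.2]
 [-36.8  52.6]] [-48.7   1.2] [35.4 99.4] 6.549716472625732
```

View pics/wrist1.png

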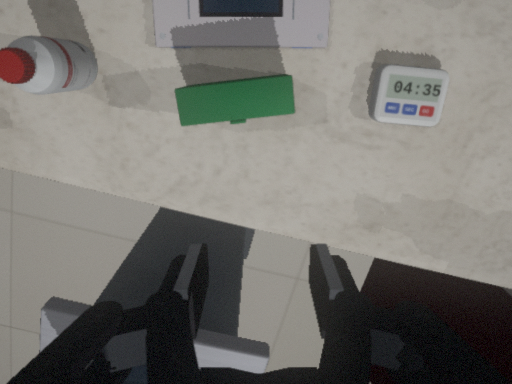

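```bash

python3 -m jog '{"travel":[[0.02,-0.02,0],[0.035,0,0],[0.035,0,0],[0.035,0,0],[0.03,0,0],[0.02,0,0],[0.01,0,0],[0,0,0]],"rotation":[[0.3,0,0],[0,0,0],[0,0,0],[0,0,0],[0,0,0],[0,0,0],[0,0,0],[0,0,0]],"claw":[0.55,0.55,0.55,0.55,0.55,0.55,0.55,0.55]}'
python3 - <<'E'
from h import *
st([-95,2,8])
E
```

```text
time_s: 2.55
ee_pos: [0.4272, -0.0526, 0.0198]
ee_rot: [-0.582, 1.568, 2.805]
wrist_force: [0.8, -0.5, 0.0]
finger_gap: 0.55
t 2.55 tcp_reader mm [-106.1   -1.8   19.8] F_reader [ 0.63 -0.72  0.04] gap 0.55
 rotvec deg to goal (tool): [-0.36  0.13  0.09]
 travel now-axes m: [ 0.0118 -0.0039 -0.0111]  goal-axes: [ 0.0118 -0.0038 -0.0111]
```

```bash

python3 -m jog '{"travel":[[0.012,-0.003,0],[0,0,-0.006],[0,0,-0.006],[0,0,-0.004],[0,0,-0.004],[0,0,-0.004],[0,0,0],[0,0,0]],"rotation":[[-0.3,0,0],[0,0,0],[0,0,0],[0,0,0],[0,0,0],[0,0,0],[0,0,0],[0,0,0]],"claw":[0.55,0.55,0.55,0.55,0.55,0.55,0.55,0.55]}'
python3 - <<'E'
from h import *
st([-95,2,8])
from cell import eyes,ctrl
c=eyes.read_camera("scene"); cv2.imwrite("pics/s2.png",cv2.resize(c["color"][130:260,200:380,::-1],None,fx=4,fy=4))
c=eyes.read_camera("top"); cv2.imwrite("pics/t2.png",cv2.resize(c["color"][150:310,180:380,::-1],None,fx=3.5,fy=3.5))
E
```

```text
time_s: 3.35
ee_pos: [0.4506, -0.043, 0.0089]
ee_rot: [-0.633, 1.571, 2.761]
wrist_force: [0.2, 0.5, 0.2]
finger_gap: 0.549
t 3.35 tcp_reader mm [-81.    1.7   8.9] F_reader [0.3  0.46 0.2 ] gap 0.549
 rotvec deg to goal (tool): [0.03 0.   0.  ]
 travel now-axes m: [ 0.0009 -0.0003  0.014 ]  goal-axes: [ 0.0009 -0.0003  0.014 ]
```

View pics/s2.png

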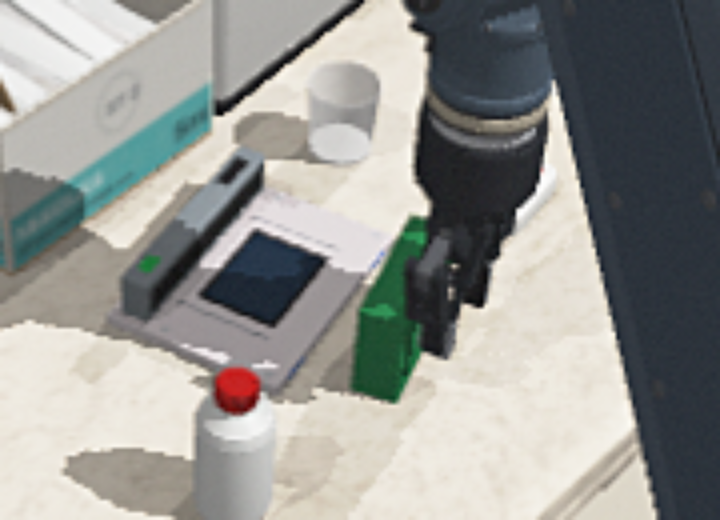

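View pics/t2.png

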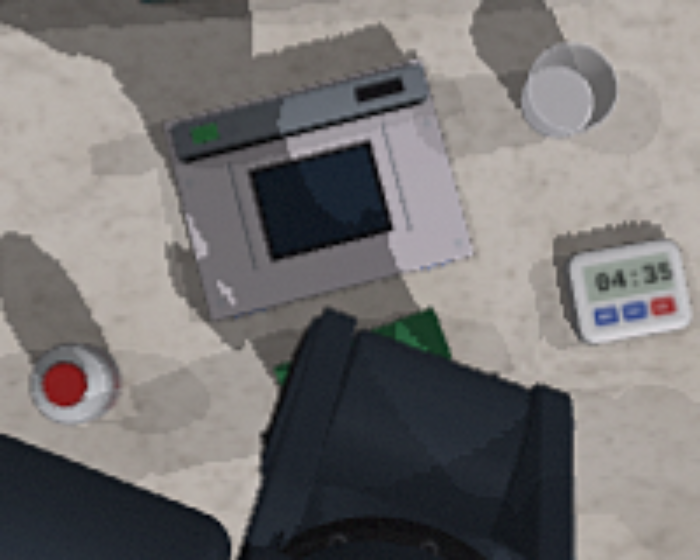

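Fingers are just behind the box, and the bottle and timer are well clear. I'll start the slide.

```bash

python3 -m jog '{"travel":[[0,0,-0.003],[0,0,-0.003],[0,0,-0.003],[0,0,-0.003],[0,0,-0.003],[0,0,-0.003],[0,0,-0.002],[0,0,0]],"rotation":[[0,0,0],[0,0,0],[0,0,0],[0,0,0],[0,0,0],[0,0,0],[0,0,0],[0,0,0]],"claw":[0.55,0.55,0.55,0.55,0.55,0.55,0.55,0.55]}'
cat > look.py <<'E'
from h import *
import sys
from cell import eyes,ctrl
st()
s=ctrl.read_state()
c=eyes.read_camera("wrist"); T=c.pop("tool_from_camera")
cv2.imwrite("pics/%s.png"%sys.argv[1],c["color"][:,:,::-1])
R=Ro.from_euler('xyz',s["ee_rot"]).as_matrix()
A=R@T[:3,:3]; o=R@T[:3,3]+s["ee_pos"]; c["R"]=A.T; c["t"]=-A.T@o
P=(cloud(c)-O)@RR*1e3
m=boxseg(c,P)
for lo,hi in [(66,80),(38,48)]:
    q=P[m&(P[...,2]>lo)&(P[...,2]<hi)&(abs(P[...,1])<90)&(abs(P[...,0])<150)]; print("green z",lo,hi,len(q))
    if len(q)>50: print(*rect(q[:,:2]/1e3),"z med",np.median(q[:,2]),"mean",q.mean(0).round(1))
k=(P[...,2]>6)&(P[...,2]<14)&(abs(P[...,1])<85)&(P[...,0]>-40)&(P[...,0]<100)&~m
if k.sum()>50: print("bed",*rect(P[k][:,:2]/1e3))
E
python3 look.py w3
```

```text
time_s: 4.25
ee_pos: [0.4712, -0.0383, 0.0088]
ee_rot: [2.635, 1.569, -0.255]
wrist_force: [-0.4, -0.6, -0.3]
finger_gap: 0.552
t 4.25 tcp_reader mm [-59.9   1.1   8.8] F_reader [-0.49 -0.45 -0.29] gap 0.552
 rotvec deg to goal (tool): [ 0.02 -0.09 -0.05]
green z 66 80 0
green z 38 48 21005
[[-24.2  54.9]
 [-13.3 -44.5]
 [ 36.5 -39. ]
 [ 25.5  60.4]] [6.1 7.9] [50.  99.9] 6.317658424377441 z med 43.48647594271001 mean [ 4.4  7.  43.3]
bed [[ -1.   83.7]
 [ -0.7 -85.1]
 [ 53.1 -85. ]
 [ 52.9  83.8]] [26.1 -0.6] [ 53.9 168.8] 0.07647375762462616
```

View pics/w3.png

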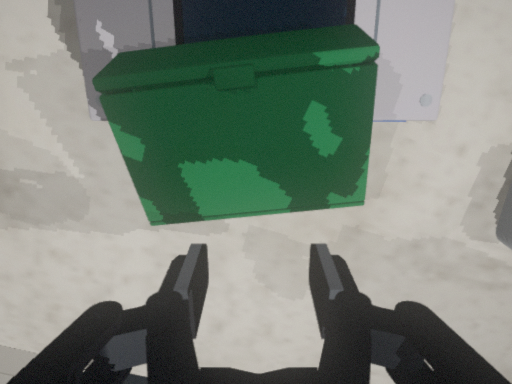

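```bash
python3 - <<'E'
from h import *
from cell import eyes,ctrl
c=eyes.read_camera("scene"); cv2.imwrite("pics/s3.png",cv2.resize(c["color"][130:260,200:380,::-1],None,fx=4,fy=4))
for n in ("scene","top"):
    c=eyes.read_camera(n); P=(cloud(c)-O)@RR*1e3; m=boxseg(c,P)&(abs(P[...,0])<110)&(abs(P[...,1])<70)
    q=P[m]; print(n,len(q),q.min(0),q.max(0),np.percentile(q,[2,98],axis=0).round(1))
E
```

```text
scene 908 [-49.87349733 -41.5509499   -2.14666633] [109.86715593  67.8886223  139.67440231] [[-33.8 -36.3  15.7]
 [ 42.1  61.2  49. ]]
top 814 [-29.73556932 -45.19735855  13.28482504] [109.80249268  66.4493823  337.11601532] [[-17.1 -41.2  36.6]
 [ 88.2  57.1  49.6]]
```

View pics/s3.png

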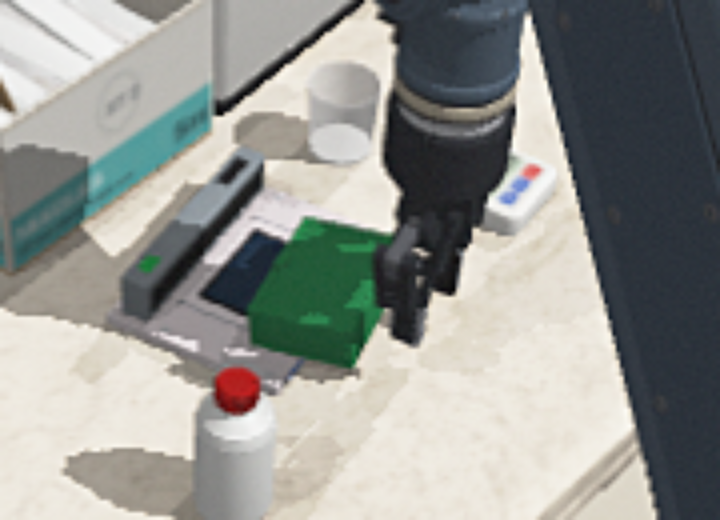

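The scene view shows the box already lying on the bed. The wide finger links touched it high up, so it tipped before its foot reached the edge. It overhangs by about 19 mm and its yaw is 6.4° off. I won't accept that order. I'll square it up, press down on the overhang to swing it back upright over the edge, and then redo the slide and tip properly. First I need the fingertip geometry.

```bash
cat > fing.py <<'E'
from h import *
from cell import eyes,ctrl
c=eyes.read_camera("wrist"); T=c["tool_from_camera"]; 
c["R"]=T[:3,:3].T; c["t"]=-T[:3,:3].T@T[:3,3]
P=cloud(c)*1e3
k=(P[...,0]>-140)&(P[...,0]<3)&(abs(P[...,1])<75)&(P[...,2]>-45)&(P[...,2]<45)&(c["range_z"]>0)&~boxseg(c,P)
q=P[k]
for a in range(-140,5,10):
    s=q[(q[:,0]>=a)&(q[:,0]<a+10)]
    for nm,t in (("L",s[s[:,1]<0]),("R",s[s[:,1]>0])):
        if len(t)>5: print(a,nm,len(t),"y",np.percentile(t[:,1],[2,98]).round(1),"z",np.percentile(t[:,2],[2,98]).round(1))
print(q[:,0].max())
E
python3 fing.py
```

```text
-110 L 2529 y [-61.2  -2.1] z [-16.9  -8.9]
-110 R 2535 y [ 2.4 61.3] z [-17.   -8.9]
-100 L 3553 y [-59.6  -3.2] z [-16.7  -6.5]
-100 R 3534 y [ 3.3 59.6] z [-16.7  -6.4]
-90 L 3887 y [-56.7 -23.5] z [-12.    9.7]
-90 R 3873 y [23.2 56.6] z [-12.    9.9]
-80 L 2195 y [-54.5 -24.2] z [-12.9   8.5]
-80 R 2256 y [24.1 54.6] z [-12.9   8.2]
-70 L 832 y [-42.1 -23.4] z [-11.9  10.4]
-70 R 845 y [23.2 41.9] z [-12.1  10.6]
-60 L 729 y [-36.9 -23.4] z [-10.6  10.7]
-60 R 717 y [23.1 36.7] z [-10.6  10.6]
-50 L 595 y [-36.8 -23.3] z [-10.6  10.5]
-50 R 580 y [23.1 36.5] z [-10.6  10.3]
-40 L 452 y [-36.4 -23.3] z [-10.6  10.6]
-40 R 426 y [23.2 36. ] z [-10.6  10.8]
-30 L 232 y [-53.6 -23.3] z [-44.1   9.6]
-30 R 80 y [16.1 38.1] z [-26.2  10. ]
-20 L 17 y [-50.4 -31.6] z [-19.2 -16.7]
-18.77922907642671
```

```bash
cat >> fing.py <<'E'
print("---")
k2=(abs(P[...,1])>20)&(abs(P[...,1])<40)&(abs(P[...,2])<12)&(c["range_z"]>0)
print(np.histogram(P[k2][:,0],bins=np.arange(-80,40,4)))
g=c["color"]; kk=k2&(P[...,0]>-45)
v,u=np.nonzero(k2&(P[...,0]>-40)&(P[...,0]<5)); print(u.min(),u.max(),v.min(),v.max())
for uu,vv in [(195,246),(195,255),(195,270),(320,247),(205,300),(195,240)]: print(uu,vv,P[vv,uu].round(1),g[vv,uu])
E
python3 fing.py | sed -n '/---/,$p'
```

```text
---
(array([1368,  742,  417,  546,  824,  584,  572,  512,  511,  450,  406,
        342,  167,   43,    0,    0,    0,    0,    0,    0,    0,    0,
       2277,   14,    0,    0,    0,    0,    0]), array([-80, -76, -72, -68, -64, -60, -56, -52, -48, -44, -40, -36, -32,
       -28, -24, -20, -16, -12,  -8,  -4,   0,   4,   8,  12,  16,  20,
        24,  28,  32,  36]))
171 345 244 297
195 246 [-33.  -27.5 -10.2] [91 92 93]
195 255 [-41.  -26.2 -10.5] [89 91 89]
195 270 [-51.5 -24.4 -10. ] [60 60 56]
320 247 [-33.2  26.9  -9.9] [86 89 88]
205 300 [ 10.8 -32.8  51.5] [189 187 179]
195 240 [ 10.9 -36.4  10.1] [196 192 185]
```

```bash

python3 -m jog '{"travel":[[-0.02,0,0],[-0.01,0,0],[0,0,0],[0,0,0]],"rotation":[[0,0,0],[0,0,0],[0,0,0],[0,0,0]],"claw":[0.3,0.3,0.3,0.3]}'
python3 fing.py | sed -n '/---/,$p' |head -4; python3 look.py w4
```

```text
time_s: 4.95
ee_pos: [0.4701, -0.0382, 0.039]
ee_rot: [2.613, 1.57, -0.277]
wrist_force: [0.4, 0.6, 0.2]
finger_gap: 0.296
---
(array([2523,  864,  668,  275,   35,   20,  180,  173,  153,  144,  142,
        120,   30,    0,    0,    0,    0,    0,    0,    0,    0,    0,
          0,    0,    0,    0,    0,    0,    0]), array([-80, -76, -72, -68, -64, -60, -56, -52, -48, -44, -40, -36, -32,
t 5.0 tcp_reader mm [-61.2   1.6  38.6] F_reader [-1.12  0.39 -0.28] gap 0.306
 rotvec deg to goal (tool): [0.01 0.01 0.01]
green z 66 80 0
green z 38 48 31344
[[-38.4  51.9]
 [-27.4 -47.1]
 [ 44.  -39.2]
 [ 33.   59.8]] [2.8 6.4] [71.8 99.7] 6.347481727600098 z med 40.36955464575371 mean [ 5.1  5.7 40.4]
bed [[ -0.8  83.7]
 [ -0.8 -85. ]
 [ 56.7 -85. ]
 [ 56.6  83.7]] [27.9 -0.6] [ 57.5 168.7] 0.022243376821279526
```

```bash

python3 -m jog '{"travel":[[0,0,0],[0,0,0],[0,0,0],[0,0,0]],"rotation":[[0,0,0],[0,0,0],[0,0,0],[0,0,0]],"claw":[0.0,0.0,0.0,0.0]}'
sed -i 's/>20)&(abs/>-1)\&(abs/' fing.py; python3 fing.py | sed -n '/---/,$p' |head -4; python3 look.py w5
```

```text
time_s: 5.45
ee_pos: [0.4699, -0.0381, 0.0386]
ee_rot: [-0.556, 1.57, 2.837]
wrist_force: [0.3, 0.2, -0.1]
finger_gap: -0.0
---
(array([2902, 1590, 1170,  503,  663,  256,  410,  390,  350,  332,  314,
        270,  164,   12,    0,    0,    0,    0,    0,    0,    0,    0,
          0,    0,    0,    0,    0,    0,    0]), array([-80, -76, -72, -68, -64, -60, -56, -52, -48, -44, -40, -36, -32,
t 5.5 tcp_reader mm [-61.1   1.6  38.7] F_reader [ 0.52 -0.55  0.51] gap -0.002
 rotvec deg to goal (tool): [0.02 0.01 0.01]
green z 66 80 0
green z 38 48 31243
[[-38.4  51.8]
 [-27.3 -47.2]
 [ 44.  -39.2]
 [ 32.9  59.8]] [2.8 6.3] [71.7 99.7] 6.3909125328063965 z med 40.388501129738735 mean [ 5.1  5.6 40.4]
bed [[ -0.8  83.6]
 [ -0.7 -85. ]
 [ 56.8 -85. ]
 [ 56.7  83.6]] [28.  -0.7] [ 57.5 168.6] 0.02432364411652088
```

View pics/w5.png

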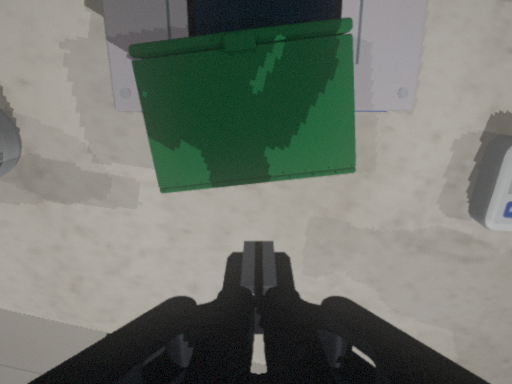

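```bash
cat > plane.py <<'E'
from h import *
import sys
from cell import eyes,ctrl
s=ctrl.read_state()
c=eyes.read_camera("wrist"); T=c.pop("tool_from_camera"); 
if len(sys.argv)>1: cv2.imwrite("pics/%s.png"%sys.argv[1],c["color"][:,:,::-1])
R=Ro.from_euler('xyz',s["ee_rot"]).as_matrix()
A=R@T[:3,:3]; o=R@T[:3,3]+s["ee_pos"]; c["R"]=A.T; c["t"]=-A.T@o
P=(cloud(c)-O)@RR*1e3
m=boxseg(c,P)&(abs(P[...,1])<90)&(abs(P[...,0])<150)&(P[...,2]<90)
q=P[m]; print(len(q),np.percentile(q,[1,50,99],axis=0).round(1).tolist())
k=np.ones(len(q),bool)
for _ in range(5):
    ce=q[k].mean(0); U,S,V=np.linalg.svd(q[k][::7]-ce,full_matrices=False); n=V[2]; k=abs((q-ce)@n)<1.5
n*=np.sign(n[2]); print("main plane n",n.round(3),"frac",k.mean().round(2),"tilt deg about y",np.degrees(np.arctan2(n[0],n[2])).round(1),"about x",np.degrees(np.arctan2(n[1],n[2])).round(1))
r=rect(q[k][:,:2]/1e3); print(r)
for x,y in r[0]: print(x,y,"z",(ce[2]-(n[0]*(x-ce[0])+n[1]*(y-ce[1]))/n[2]).round(1))
b=(P[...,2]<3)&(P[...,2]>-8)&(P[...,0]<-45)&(abs(P[...,1])<60); print("bench z",np.median(P[b][:,2]) if b.any() else None)
print(c["K"][0],c["dist_coeffs"])
E
python3 plane.py
```

```text
31320 [[-33.3, -42.6, 38.7], [6.1, 5.2, 40.4], [40.1, 54.9, 44.0]]
main plane n [-0.012 -0.001  1.   ] frac 0.95 tilt deg about y -0.7 about x -0.1
(array([[-38.4,  51.9],
       [-27.2, -47.2],
       [ 43.9, -39.2],
       [ 32.8,  59.9]], dtype=float32), array([2.8, 6.4]), array([71.6, 99.8]), 6.422537326812744)
-38.4 51.9 z 39.9
-27.2 -47.2 z 40.0
43.9 -39.2 z 40.8
32.8 59.9 z 40.8
bench z -1.7323571601108438
[346.12116589   0.         258.21424053] [-0.04146945  0.          0.          0.          0.        ]
```

```bash
python3 - <<'E'
from h import *
from cell import eyes,ctrl
st()
c=eyes.read_camera("scene"); P=(cloud(c)-O)@RR*1e3
cv2.imwrite("pics/s5.png",cv2.resize(c["color"][130:260,200:380,::-1],None,fx=4,fy=4))
k=(abs(P[...,0]+61)<18)&(abs(P[...,1]-1.6)<35)&(P[...,2]>4)&(P[...,2]<130)&~boxseg(c,P)
q=P[k]; print(len(q)); print(np.histogram(q[:,2],bins=np.arange(0,130,6)))
print(q[q[:,2]<45].round(1)[:12])
E
```

```text
t 5.6 tcp_reader mm [-61.1   1.6  38.7] F_reader [ 0.09 -0.37  0.48] gap -0.002
 rotvec deg to goal (tool): [0.02 0.01 0.01]
141
(array([ 0,  0,  0,  0,  0,  0,  0,  0,  0,  0,  3,  8, 16, 16, 20, 10,  5,
        4, 16, 24, 10]), array([  0,   6,  12,  18,  24,  30,  36,  42,  48,  54,  60,  66,  72,
        78,  84,  90,  96, 102, 108, 114, 120, 126]))
[]
```

View pics/s5.png

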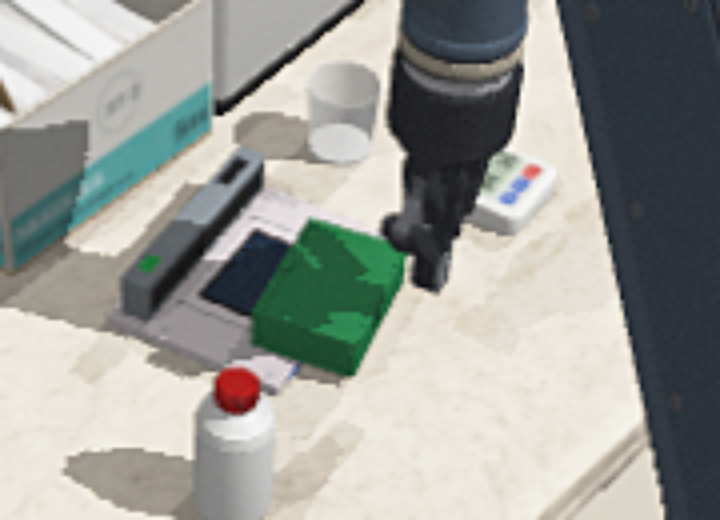

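Both depth cameras put the real fingertips about 27 mm behind the nominal TCP, so my "low" push was really at about 36 mm. The box is lying flat with a 33 mm overhang. I'll open to two contact points, go lower, and push it squarely to about 16 mm overhang before righting it.

```bash

python3 -m jog '{"travel":[[0,0,0],[0.01,0,0],[0.012,0,0],[0.01,0,0],[0.008,0,0],[0.006,0,0],[0,0,0],[0,0,0]],"rotation":[[0,0,0],[0,0,0],[0,0,0],[0,0,0],[0,0,0],[0,0,0],[0,0,0],[0,0,0]],"claw":[0.55,0.55,0.55,0.55,0.55,0.55,0.55,0.55]}'
python3 -m jog '{"travel":[[0,0,-0.006],[0,0,-0.005],[0,0,-0.004],[0,0,-0.003],[0,0,-0.003],[0,0,-0.003],[0,0,-0.002],[0,0,0]],"rotation":[[0,0,0],[0,0,0],[0,0,0],[0,0,0],[0,0,0],[0,0,0],[0,0,0],[0,0,0]],"claw":[0.55,0.55,0.55,0.55,0.55,0.55,0.55,0.55]}'
python3 -c "
from h import *
st()"; python3 plane.py w6
```

```text
time_s: 6.45
ee_pos: [0.4699, -0.0381, -0.0074]
ee_rot: [-0.606, 1.57, 2.788]
wrist_force: [0.2, 0.6, 0.7]
finger_gap: 0.551
time_s: 7.25
ee_pos: [0.4955, -0.0316, -0.0073]
ee_rot: [2.983, 1.57, 0.093]
wrist_force: [-2.5, 0.7, 1.6]
finger_gap: 0.55
t 7.25 tcp_reader mm [-34.7   1.6  -7.3] F_reader [-2.23  1.33  1.56] gap 0.55
 rotvec deg to goal (tool): [ 0.02 -0.02 -0.  ]
51718 [[-22.5, -44.3, 20.1], [17.1, 3.7, 40.4], [47.4, 52.4, 44.1]]
main plane n [-0.007 -0.     1.   ] frac 0.95 tilt deg about y -0.4 about x -0.0
(array([[-25.5,  53.1],
       [-23.1, -46.8],
       [ 48.9, -45.1],
       [ 46.5,  54.8]], dtype=float32), array([11.7,  4. ]), array([72.1, 99.9]), 1.3742992877960205)
-25.5 53.1 z 40.1
-23.1 -46.8 z 40.1
48.9 -45.1 z 40.6
46.5 54.8 z 40.7
bench z -1.705178859327411
[346.12116589   0.         258.21424053] [-0.04146945  0.          0.          0.          0.        ]
```

View pics/w6.png

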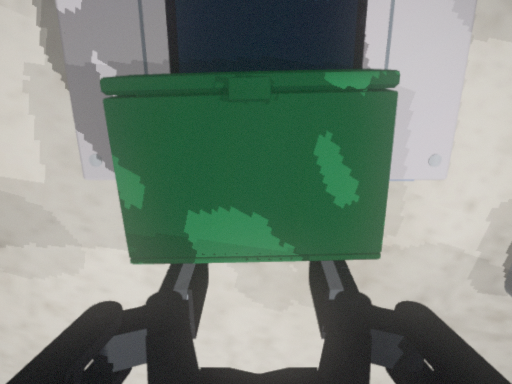

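The image shows the box now nearly square to the edge (yaw 1.4°, overhang 24 mm) with both fingertips on its underside. 8 mm more, then back off and rise.

```bash

python3 -m jog '{"travel":[[0,0,-0.003],[0,0,-0.003],[0,0,-0.002],[0,0,0],[0,0,0.006],[0,0,0.012],[-0.02,0,0],[-0.03,0,0]],"rotation":[[0,0,0],[0,0,0],[0,0,0],[0,0,0],[0,0,0],[0,0,0],[0,0,0],[0,0,0]],"claw":[0.55,0.55,0.55,0.55,0.55,0.55,0.55,0.55]}'
python3 -c "
from h import *
st()"; python3 plane.py w7
python3 - <<'E'
import numpy as np
phi=np.radians(8); d=np.array([np.sin(phi),-np.cos(phi)]); f=np.array([np.cos(phi),np.sin(phi)])
b=27
for s in (16,):
    th1=np.arcsin(10/s)
    for th in range(0,95,10):
        t=np.radians(th); e=np.array([np.cos(t),np.sin(t)]); n=np.array([-np.sin(t),np.cos(t)])
        u=7;w=33
        if t<=th1: p=np.array([0,10])+(u-s)*e+w*n
        else: p=np.array([-s*np.cos(th1),0])+u*e+w*n
        print(s,th,"pt",p.round(1),"TCP(front corner)",(p+b*d-10.6*f).round(1))
E
```

```text
time_s: 8.1
ee_pos: [0.4831, -0.0341, 0.042]
ee_rot: [-0.557, 1.566, 2.835]
wrist_force: [0.7, 0.2, -0.5]
finger_gap: 0.549
t 8.1 tcp_reader mm [-47.4   2.2  42. ] F_reader [ 0.78  0.01 -0.49] gap 0.549
 rotvec deg to goal (tool): [-0.03  0.22  0.14]
30538 [[-14.1, -45.9, 38.8], [23.7, 1.4, 40.5], [54.9, 50.5, 44.0]]
main plane n [-0.007  0.     1.   ] frac 0.95 tilt deg about y -0.4 about x 0.0
(array([[-15.5, -47.2],
       [ 55.8, -47.3],
       [ 55.9,  52.3],
       [-15.4,  52.3]], dtype=float32), array([20.2,  2.5]), array([99.6, 71.3]), 89.94804382324219)
-15.5 -47.2 z 40.2
55.8 -47.3 z 40.7
55.9 52.3 z 40.7
-15.4 52.3 z 40.2
bench z -1.7579253529116285
[346.12116589   0.         258.21424053] [-0.04146945  0.          0.          0.          0.        ]
16 0 pt [-9. 43.] TCP(front corner) [-15.7  14.8]
16 10 pt [-14.6  40.9] TCP(front corner) [-21.3  12.7]
16 20 pt [-19.7  37.9] TCP(front corner) [-26.5   9.7]
16 30 pt [-24.3  34.1] TCP(front corner) [-31.    5.9]
16 40 pt [-28.3  29.8] TCP(front corner) [-35.1   1.6]
16 50 pt [-33.3  26.6] TCP(front corner) [-40.   -1.6]
16 60 pt [-37.6  22.6] TCP(front corner) [-44.3  -5.7]
16 70 pt [-41.1  17.9] TCP(front corner) [-47.8 -10.3]
16 80 pt [-43.8  12.6] TCP(front corner) [-50.5 -15.6]
16 90 pt [-45.5   7. ] TCP(front corner) [-52.2 -21.2]
```

The box is square to the edge now, with 15.5 mm overhang. I'll place the fingertips on the overhanging strip and swing it back up.

```bash

python3 -m jog '{"travel":[[0,0,-0.010],[0,0,-0.010],[0,0,-0.008],[0.008,0,0],[0.008,0,0],[0.006,0,0],[0.003,0,0],[0,0,0]],"rotation":[[0,0,0],[0,0,0],[0,0,0],[0,0,0],[0,0,0],[0,0,0],[0,0,0],[0,0,0]],"claw":[0.55,0.55,0.55,0.55,0.55,0.55,0.55,0.55]}'
python3 -c "
from h import *
st([-20,2,16])"
```

```text
time_s: 8.95
ee_pos: [0.5117, -0.0271, 0.0169]
ee_rot: [-0.521, 1.569, 2.872]
wrist_force: [0.0, -0.6, 0.3]
finger_gap: 0.55
t 8.95 tcp_reader mm [-17.9   1.9  16.9] F_reader [-0.14 -0.58  0.31] gap 0.55
 rotvec deg to goal (tool): [0.01 0.11 0.06]
 travel now-axes m: [ 0.0009 -0.0001  0.0021]  goal-axes: [ 0.0009 -0.0001  0.0021]
```

```bash

python3 -m jog '{"travel":[[0.001,0,0.002],[0.001,0,0.001],[0.001,0,0.002]],"rotation":[[0,0,0],[0,0,0],[0,0,0]],"claw":[0.55,0.55,0.55]}'
python3 -c "
from h import *
st()"; python3 plane.py w8
```

```text
time_s: 9.25
ee_pos: [0.5079, -0.0286, 0.015]
ee_rot: [2.628, 1.57, -0.262]
wrist_force: [0.7, -0.4, -0.5]
finger_gap: 0.554
t 9.25 tcp_reader mm [-22.    1.4  15. ] F_reader [ 0.57 -0.58 -0.46] gap 0.554
 rotvec deg to goal (tool): [ 0.01 -0.03 -0.02]
37659 [[-14.1, -46.0, 15.5], [25.0, 2.4, 40.4], [55.8, 51.0, 44.0]]
main plane n [-0.007  0.     1.   ] frac 0.94 tilt deg about y -0.4 about x 0.0
(array([[-15.9,  52.4],
       [-15.7, -47.6],
       [ 56. , -47.4],
       [ 55.8,  52.5]], dtype=float32), array([20. ,  2.5]), array([71.6, 99.9]), 0.10610269755125046)
-15.9 52.4 z 40.1
-15.7 -47.6 z 40.2
56.0 -47.4 z 40.6
55.8 52.5 z 40.6
bench z -1.740923356426216
[346.12116589   0.         258.21424053] [-0.04146945  0.          0.          0.          0.        ]
```

```bash

python3 -m jog '{"travel":[[0.001,0,-0.001],[0.001,0,0],[0.001,0,0],[0.001,0,0]],"rotation":[[0,0,0],[0,0,0],[0,0,0],[0,0,0]],"claw":[0.55,0.55,0.55,0.55]}'
python3 -c "
from h import *
st()"; python3 plane.py w9 | head -2
```

```text
time_s: 9.7
ee_pos: [0.5069, -0.0285, 0.0125]
ee_rot: [-0.067, 1.568, -2.956]
wrist_force: [-8.1, -5.1, 22.1]
finger_gap: 0.552
t 9.7 tcp_reader mm [-22.9   1.7  12.5] F_reader [-9.16 -2.92 22.08] gap 0.552
 rotvec deg to goal (tool): [0.1  0.19 0.01]
39392 [[-15.6, -45.9, 16.2], [25.0, 2.7, 41.6], [55.1, 51.0, 46.8]]
main plane n [-0.063  0.     0.998] frac 0.92 tilt deg about y -3.6 about x 0.0
```

```bash

python3 -m jog '{"travel":[[0,0,0.001]],"rotation":[[0,0,0]],"claw":[0.55]}'
python3 -m jog '{"travel":[[0,0,0.001]],"rotation":[[0,0,0]],"claw":[0.55]}'
python3 -c "
from h import *
st()"; python3 plane.py w9 | head -2
```

```text
time_s: 9.85
ee_pos: [0.5065, -0.0287, 0.0124]
ee_rot: [-0.026, 1.569, -2.915]
wrist_force: [-4.4, -1.6, 11.9]
finger_gap: 0.544
time_s: 9.95
ee_pos: [0.506, -0.0289, 0.0123]
ee_rot: [0.236, 1.57, -2.654]
wrist_force: [-2.5, 0.2, 10.5]
finger_gap: 0.552
t 9.95 tcp_reader mm [-23.8   1.6  12.3] F_reader [-2.4   0.79 10.55] gap 0.552
 rotvec deg to goal (tool): [ 0.04  0.04 -0.01]
39952 [[-16.6, -46.0, 16.2], [24.8, 2.5, 42.2], [54.9, 50.9, 48.1]]
main plane n [-0.092 -0.     0.996] frac 0.91 tilt deg about y -5.3 about x -0.0
```

```bash

python3 -m jog '{"travel":[[0.0003,0,0.001],[0.0003,0,0.001],[0.0005,0,0.001]],"rotation":[[0,0,0],[0,0,0],[0,0,0]],"claw":[0.55,0.55,0.55]}'
python3 -c "
from h import *
st()"; python3 plane.py w9 | head -2
python3 -m jog '{"travel":[[0.0006,0,0.001],[0.0006,0,0.001],[0.0006,0,0.001]],"rotation":[[0,0,0],[0,0,0],[0,0,0]],"claw":[0.55,0.55,0.55]}'
python3 -c "
from h import *
st()"; python3 plane.py w9 | head -2
```

```text
time_s: 10.3
ee_pos: [0.5035, -0.0295, 0.0107]
ee_rot: [0.763, 1.57, -2.127]
wrist_force: [-3.3, -0.8, 7.6]
finger_gap: 0.549
t 10.3 tcp_reader mm [-26.4   1.6  10.7] F_reader [-3.38  0.05  7.6 ] gap 0.549
 rotvec deg to goal (tool): [ 0.03  0.01 -0.01]
41779 [[-18.8, -45.9, 20.5], [24.4, 2.6, 44.0], [54.0, 50.8, 52.0]]
main plane n [-0.176  0.     0.984] frac 0.88 tilt deg about y -10.1 about x 0.0
time_s: 10.65
ee_pos: [0.5007, -0.0303, 0.0086]
ee_rot: [0.366, 1.57, -2.523]
wrist_force: [-2.2, -1.2, 5.6]
finger_gap: 0.551
t 10.65 tcp_reader mm [-29.4   1.6   8.6] F_reader [-2.42 -0.57  5.56] gap 0.551
 rotvec deg to goal (tool): [ 0.03  0.02 -0.01]
44021 [[-21.6, -45.8, 26.0], [23.8, 2.6, 46.1], [52.4, 50.9, 56.5]]
main plane n [-0.271 -0.     0.963] frac 0.82 tilt deg about y -15.7 about x -0.0
```

```bash

python3 -m jog '{"travel":[[0.0006,0,0.001],[0.0008,0,0.001],[0.0008,0,0.001],[0.0008,0,0.001],[0.0009,0,0.001],[0.0009,0,0.001]],"rotation":[[0,0,0],[0,0,0],[0,0,0],[0,0,0],[0,0,0],[0,0,0]],"claw":[0.55,0.55,0.55,0.55,0.55,0.55]}'
python3 -c "
from h import *
st()"; python3 plane.py w9 | head -2
python3 -m jog '{"travel":[[0.001,0,0.001],[0.001,0,0.001],[0.001,0,0.001],[0.001,0,0.001]],"rotation":[[0,0,0],[0,0,0],[0,0,0],[0,0,0]],"claw":[0.55,0.55,0.55,0.55]}'
python3 -c "
from h import *
st()"; python3 plane.py w10 | head -2
```

```text
time_s: 11.3
ee_pos: [0.4951, -0.0317, 0.0029]
ee_rot: [-2.153, 1.571, 1.24]
wrist_force: [-0.9, -0.1, 1.3]
finger_gap: 0.549
t 11.3 tcp_reader mm [-35.1   1.6   2.9] F_reader [-0.9   0.14  1.35] gap 0.549
 rotvec deg to goal (tool): [ 0.01 -0.    0.  ]
48192 [[-26.7, -45.7, 29.5], [22.4, 2.6, 51.2], [47.5, 50.8, 64.5]]
main plane n [-0.33  -0.001  0.944] frac 0.18 tilt deg about y -19.3 about x -0.1
time_s: 11.75
ee_pos: [0.4915, -0.0327, -0.0011]
ee_rot: [2.652, 1.57, -0.238]
wrist_force: [-0.4, -0.2, 1.3]
finger_gap: 0.549
t 11.75 tcp_reader mm [-38.9   1.5  -1.1] F_reader [-0.44 -0.12  1.29] gap 0.549
 rotvec deg to goal (tool): [ 0.02 -0.02 -0.01]
49448 [[-30.2, -45.7, 25.7], [20.1, 2.5, 52.6], [43.0, 50.8, 66.0]]
main plane n [-0.367  0.     0.93 ] frac 0.14 tilt deg about y -21.5 about x 0.0
```

View pics/w10.png

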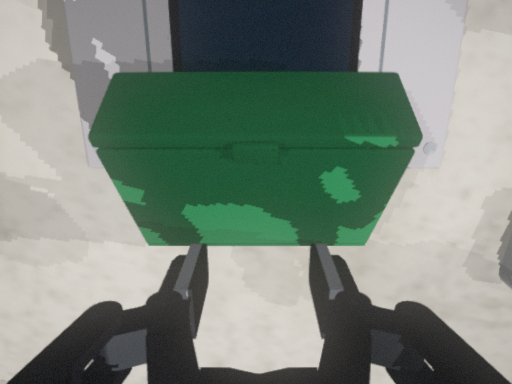

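The box is rotating back over the edge (top face and latch face both visible), with little force. Continuing.

```bash

python3 -m jog '{"travel":[[0.0008,0,0.001],[0.0008,0,0.001],[0.0008,0,0.001],[0.0008,0,0.001],[0.001,0,0.001],[0.001,0,0.001],[0.001,0,0.001],[0.001,0,0.001]],"rotation":[[0,0,0],[0,0,0],[0,0,0],[0,0,0],[0,0,0],[0,0,0],[0,0,0],[0,0,0]],"claw":[0.55,0.55,0.55,0.55,0.55,0.55,0.55,0.55]}'
python3 -c "
from h import *
st()"; python3 plane.py w11 | head -2
```

```text
time_s: 12.6
ee_pos: [0.4834, -0.0347, -0.0082]
ee_rot: [-0.671, 1.571, 2.722]
wrist_force: [0.2, -1.1, -0.6]
finger_gap: 0.552
t 12.6 tcp_reader mm [-47.2   1.6  -8.2] F_reader [-0.04 -1.1  -0.62] gap 0.552
 rotvec deg to goal (tool): [0.02 0.   0.  ]
57058 [[-23.1, -46.0, 35.0], [16.1, 2.4, 40.4], [46.2, 50.9, 44.1]]
main plane n [-0.008 -0.     1.   ] frac 0.95 tilt deg about y -0.5 about x -0.0
```

View pics/w11.png

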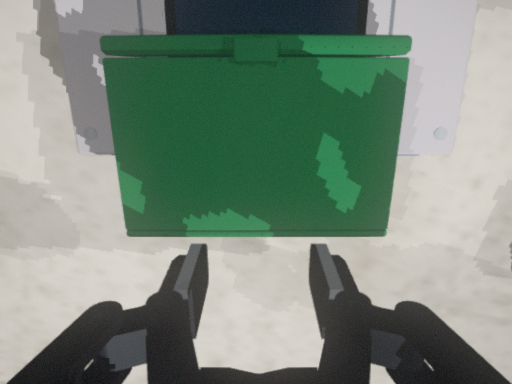

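It slipped off the rear edge because I only had about 3 mm of overlap, and the box dropped back flat on the bed. Retrying with more overlap: reset the overhang to about 18 mm and put the tips about 7 mm in.

```bash

python3 -m jog '{"travel":[[0,0,-0.006],[0,0,-0.005],[0,0,-0.004],[0,0,-0.0035],[0,0,0],[0,0,0.012],[-0.02,0,0],[-0.03,0,0]],"rotation":[[0,0,0],[0,0,0],[0,0,0],[0,0,0],[0,0,0],[0,0,0],[0,0,0],[0,0,0]],"claw":[0.55,0.55,0.55,0.55,0.55,0.55,0.55,0.55]}'
python3 -m jog '{"travel":[[0,0,0],[0,0,0]],"rotation":[[0,0,0],[0,0,0]],"claw":[0.55,0.55]}'
python3 -c "
from h import *
st()"; python3 plane.py w12 | head -7
```

```text
time_s: 13.45
ee_pos: [0.488, -0.0329, 0.041]
ee_rot: [-0.599, 1.567, 2.793]
wrist_force: [0.9, 1.2, -0.1]
finger_gap: 0.549
time_s: 13.65
ee_pos: [0.4903, -0.0334, 0.0424]
ee_rot: [2.64, 1.568, -0.251]
wrist_force: [-0.7, 0.1, 0.3]
finger_gap: 0.548
t 13.65 tcp_reader mm [-40.2   1.1  42.4] F_reader [-0.64  0.23  0.31] gap 0.548
 rotvec deg to goal (tool): [-0.   -0.13 -0.07]
29126 [[-17.1, -45.5, 38.8], [20.7, 2.3, 40.5], [52.4, 51.2, 44.0]]
main plane n [-0.009 -0.     1.   ] frac 0.95 tilt deg about y -0.5 about x -0.0
(array([[-18.4, -46.9],
       [ 53.3, -46.9],
       [ 53.4,  52.9],
       [-18.3,  52.9]], dtype=float32), array([17.5,  3. ]), array([99.8, 71.7]), 89.95634460449219)
-18.4 -46.9 z 40.1
```

```bash

python3 -m jog '{"travel":[[0,0,-0.009],[0,0,-0.009],[0.008,0,0],[0.008,0,0],[0.007,0,0],[0.004,0,0],[0,0,0],[0,0,0]],"rotation":[[0,0,0],[0,0,0],[0,0,0],[0,0,0],[0,0,0],[0,0,0],[0,0,0],[0,0,0]],"claw":[0.55,0.55,0.55,0.55,0.55,0.55,0.55,0.55]}'
cat > track.py <<'E'
# estimate tilt from wrist view: rear-bottom edge + lid edges of green region, assuming cross-section
from h import *
import sys
from cell import eyes,ctrl
st(); s=ctrl.read_state()
c=eyes.read_camera("wrist"); T=c.pop("tool_from_camera")
if len(sys.argv)>1: cv2.imwrite("pics/%s.png"%sys.argv[1],c["color"][:,:,::-1])
R=Ro.from_euler('xyz',s["ee_rot"]).as_matrix()
A=R@T[:3,:3]; o=R@T[:3,3]+s["ee_pos"]; c["R"]=A.T; c["t"]=-A.T@o
P=(cloud(c)-O)@RR*1e3; P[...,2]+=1.7
m=boxseg(c,P)&(abs(P[...,0])<110)&(P[...,2]<95)&(abs(abs(P[...,1]-3)-32)<9)
q=P[m][:,[0,2]]
# fit rectangle cross-section (72 x 33): params foot(fx,fz), theta
from scipy.optimize import least_squares
def res(p):
    fx,fz,t=p; e=np.array([np.cos(t),np.sin(t)]); n=np.array([-np.sin(t),np.cos(t)])
    u=(q0-[fx,fz])@e; w=(q0-[fx,fz])@n
    dx=abs(u-36)-36; dy=abs(w-16.5)-16.5
    return np.where((dx>0)|(dy>0),np.hypot(np.maximum(dx,0),np.maximum(dy,0)),np.maximum(dx,dy))
q0=q[::max(1,len(q)//1500)]
best=None
for t0 in np.radians([2,20,40,60,80,95]):
    for fx in (-15,-30):
        r=least_squares(res,[fx,5,t0],loss="soft_l1")
        if best is None or r.cost<best.cost: best=r
fx,fz,t=best.x
print("n",len(q),"foot x,z",round(fx,1),round(fz,1),"theta",np.degrees(t).round(1),"rms",np.sqrt(np.mean(res(best.x)**2)).round(2))
e=np.array([np.cos(t),np.sin(t)]); n=np.array([-np.sin(t),np.cos(t)])
rc=np.array([fx,fz])+33*n
tcp=RR.T@(np.array(s["ee_pos"])-O)*1e3
print("rear corner",rc.round(1),"finger front corner",[round(tcp[0]+10.6,1),round(tcp[2]+29,1)],"c =",(np.array([tcp[0]+10.6,tcp[2]+29])-rc).dot(e).round(1))
E
python3 track.py
```

```text
time_s: 14.5
ee_pos: [0.507, -0.0286, 0.0146]
ee_rot: [-0.623, 1.57, 2.77]
wrist_force: [-1.2, -0.9, 0.0]
finger_gap: 0.55
t 14.5 tcp_reader mm [-22.8   1.6  14.6] F_reader [-1.37 -0.53  0.03] gap 0.55
 rotvec deg to goal (tool): [0.01 0.02 0.02]
n 13518 foot x,z -18.7 8.9 theta 0.5 rms 0.69
rear corner [-19.   41.9] finger front corner [np.float64(-12.2), np.float64(43.6)] c = 6.8
```

Tracker works. Begin pressing gently, moving back as it turns.

```bash

python3 -m jog '{"travel":[[0.001,0,0],[0.0008,0,0.0003],[0.0003,0,0.001]],"rotation":[[0,0,0],[0,0,0],[0,0,0]],"claw":[0.55,0.55,0.55]}'
python3 track.py
```

```text
time_s: 14.85
ee_pos: [0.5065, -0.0289, 0.0133]
ee_rot: [2.752, 1.569, -0.138]
wrist_force: [0.9, 1.3, 4.1]
finger_gap: 0.554
t 14.85 tcp_reader mm [-23.4   1.4  13.3] F_reader [1.2  0.99 4.1 ] gap 0.554
 rotvec deg to goal (tool): [ 0.01 -0.07 -0.03]
n 13794 foot x,z -18.6 8.2 theta 2.3 rms 0.66
rear corner [-19.9  41.2] finger front corner [np.float64(-12.8), np.float64(42.3)] c = 7.1
```

```bash

python3 -m jog '{"travel":[[0.0005,0,0.001],[0.0004,0,0.001]],"rotation":[[0,0,0],[0,0,0]],"claw":[0.55,0.55]}'
python3 track.py
```

```text
time_s: 15.1
ee_pos: [0.5045, -0.0295, 0.0121]
ee_rot: [2.695, 1.57, -0.195]
wrist_force: [0.4, -0.1, 3.2]
finger_gap: 0.551
t 15.1 tcp_reader mm [-25.5   1.4  12.1] F_reader [ 0.36 -0.19  3.24] gap 0.551
 rotvec deg to goal (tool): [ 0.02 -0.06 -0.03]
n 14306 foot x,z -18.4 7.0 theta 6.0 rms 0.66
rear corner [-21.9  39.8] finger front corner [np.float64(-14.9), np.float64(41.1)] c = 7.1
```

```bash

python3 -m jog '{"travel":[[0.0005,0,0.001],[0.0005,0,0.001],[0.0006,0,0.001],[0.0006,0,0.001],[0.0007,0,0.001]],"rotation":[[0,0,0],[0,0,0],[0,0,0],[0,0,0],[0,0,0]],"claw":[0.55,0.55,0.55,0.55,0.55]}'
python3 track.py
```

```text
time_s: 15.65
ee_pos: [0.4992, -0.0308, 0.0089]
ee_rot: [1.826, 1.571, -1.064]
wrist_force: [0.6, -0.5, 2.4]
finger_gap: 0.551
t 15.65 tcp_reader mm [-30.9   1.5   8.9] F_reader [ 0.46 -0.66  2.35] gap 0.551
 rotvec deg to goal (tool): [ 0.02 -0.   -0.01]
n 15669 foot x,z -17.8 4.4 theta 14.4 rms 0.63
rear corner [-26.   36.3] finger front corner [np.float64(-20.3), np.float64(37.9)] c = 5.9
```

```bash

python3 -m jog '{"travel":[[0.0008,0,0.001],[0.0008,0,0.001],[0.0009,0,0.001],[0.0009,0,0.001],[0.001,0,0.001]],"rotation":[[0,0,0],[0,0,0],[0,0,0],[0,0,0],[0,0,0]],"claw":[0.55,0.55,0.55,0.55,0.55]}'
python3 track.py
```

```text
time_s: 16.2
ee_pos: [0.4942, -0.0319, 0.0045]
ee_rot: [-0.528, 1.57, 2.865]
wrist_force: [0.7, 0.4, 0.9]
finger_gap: 0.548
t 16.2 tcp_reader mm [-36.    1.6   4.5] F_reader [0.79 0.22 0.89] gap 0.548
 rotvec deg to goal (tool): [0.02 0.02 0.01]
n 17136 foot x,z -16.9 1.8 theta -337.2 rms 0.56
rear corner [-29.6  32.2] finger front corner [np.float64(-25.4), np.float64(33.5)] c = 4.4
```

```bash

python3 -m jog '{"travel":[[0.0012,0,0],[0.0012,0,0.0002],[0.0012,0,0.0004],[0.0012,0,0.0005]],"rotation":[[0,0,0],[0,0,0],[0,0,0],[0,0,0]],"claw":[0.55,0.55,0.55,0.55]}'
python3 track.py
```

```text
time_s: 16.65
ee_pos: [0.491, -0.0323, -0.0004]
ee_rot: [-0.311, 1.566, 3.083]
wrist_force: [-4.1, -4.7, 5.0]
finger_gap: 0.547
t 16.65 tcp_reader mm [-39.2   2.   -0.4] F_reader [-5.17 -3.47  4.98] gap 0.547
 rotvec deg to goal (tool): [0.06 0.24 0.08]
n 18087 foot x,z -15.4 -0.6 theta 31.3 rms 0.46
rear corner [-32.6  27.6] finger front corner [np.float64(-28.6), np.float64(28.6)] c = 3.9
```

```bash

python3 -m jog '{"travel":[[0.0012,0,0.0004],[0.0012,0,0.0004],[0.0012,0,0.0005],[0.0012,0,0.0006]],"rotation":[[0,0,0],[0,0,0],[0,0,0],[0,0,0]],"claw":[0.55,0.55,0.55,0.55]}'
python3 track.py w13
```

```text
time_s: 17.1
ee_pos: [0.488, -0.033, -0.0039]
ee_rot: [-0.26, 1.564, 3.135]
wrist_force: [-11.2, -8.0, 21.3]
finger_gap: 0.552
t 17.1 tcp_reader mm [-42.3   2.1  -3.9] F_reader [-12.84  -4.97  21.25] gap 0.552
 rotvec deg to goal (tool): [0.09 0.35 0.09]
n 18603 foot x,z -14.9 -1.4 theta 38.9 rms 0.42
rear corner [-35.6  24.3] finger front corner [np.float64(-31.7), np.float64(25.1)] c = 3.5
```

```bash

python3 -m jog '{"travel":[[0,0,0.001]],"rotation":[[0,0,0]],"claw":[0.55]}'
python3 track.py
```

```text
time_s: 17.25
ee_pos: [0.4875, -0.0332, -0.004]
ee_rot: [-0.289, 1.566, 3.104]
wrist_force: [-6.3, -4.9, 14.7]
finger_gap: 0.55
t 17.25 tcp_reader mm [-42.8   2.   -4. ] F_reader [-7.29 -3.24 14.74] gap 0.55
 rotvec deg to goal (tool): [0.05 0.28 0.08]
n 18595 foot x,z -15.0 -1.3 theta 39.7 rms 0.41
rear corner [-36.1  24.1] finger front corner [np.float64(-32.2), np.float64(25.0)] c = 3.5
```

```bash

python3 -m jog '{"travel":[[0.0004,0,0.001],[0.0006,0,0.001]],"rotation":[[0,0,0],[0,0,0]],"claw":[0.55,0.55]}'
python3 track.py
```

```text
time_s: 17.5
ee_pos: [0.486, -0.0336, -0.0052]
ee_rot: [-0.306, 1.566, 3.088]
wrist_force: [-7.1, -4.8, 11.1]
finger_gap: 0.55
t 17.5 tcp_reader mm [-44.4   2.   -5.2] F_reader [-8.06 -2.87 11.11] gap 0.55
 rotvec deg to goal (tool): [0.04 0.24 0.07]
n 18576 foot x,z -14.8 -1.2 theta 43.4 rms 0.42
rear corner [-37.5  22.8] finger front corner [np.float64(-33.8), np.float64(23.8)] c = 3.4
```

```bash

python3 -m jog '{"travel":[[0.0006,0,0.0009],[0.0006,0,0.0009]],"rotation":[[0,0,0],[0,0,0]],"claw":[0.55,0.55]}'
python3 track.py
```

```text
time_s: 17.75
ee_pos: [0.4844, -0.034, -0.0066]
ee_rot: [-0.32, 1.567, 3.074]
wrist_force: [-6.3, -3.8, 9.8]
finger_gap: 0.55
t 17.75 tcp_reader mm [-46.1   2.   -6.6] F_reader [-7.05 -2.11  9.81] gap 0.55
 rotvec deg to goal (tool): [0.04 0.23 0.08]
n 18415 foot x,z -14.7 -1.1 theta -672.6 rms 0.79
rear corner [-39.1  21.2] finger front corner [np.float64(-35.5), np.float64(22.4)] c = 3.3
```

```bash

python3 -m jog '{"travel":[[0.0008,0,0.0009],[0.0008,0,0.0009],[0.0009,0,0.0008]],"rotation":[[0,0,0],[0,0,0],[0,0,0]],"claw":[0.55,0.55,0.55]}'
python3 track.py
```

```text
time_s: 18.1
ee_pos: [0.4818, -0.0345, -0.0095]
ee_rot: [-0.382, 1.566, 3.012]
wrist_force: [-4.8, -3.9, 6.6]
finger_gap: 0.552
t 18.1 tcp_reader mm [-48.7   2.2  -9.5] F_reader [-5.6  -2.62  6.58] gap 0.552
 rotvec deg to goal (tool): [0.03 0.24 0.1 ]
n 17529 foot x,z -14.5 -1.0 theta 414.6 rms 0.54
rear corner [-41.4  18.1] finger front corner [np.float64(-38.1), np.float64(19.5)] c = 3.0
```

```bash

python3 -m jog '{"travel":[[0.0009,0,0.0008],[0.0009,0,0.0008],[0.001,0,0.0008]],"rotation":[[0,0,0],[0,0,0],[0,0,0]],"claw":[0.55,0.55,0.55]}'
python3 track.py w14
```

```text
time_s: 18.45
ee_pos: [0.4799, -0.0348, -0.0126]
ee_rot: [-0.486, 1.567, 2.907]
wrist_force: [-3.5, -2.1, 3.8]
finger_gap: 0.552
t 18.45 tcp_reader mm [-50.6   2.4 -12.6] F_reader [-3.9  -1.12  3.8 ] gap 0.552
 rotvec deg to goal (tool): [0.01 0.2  0.11]
n 16387 foot x,z -13.4 -1.0 theta 61.9 rms 0.59
rear corner [-42.5  14.6] finger front corner [np.float64(-40.0), np.float64(16.4)] c = 2.8
```

```bash

python3 -m jog '{"travel":[[0.001,0,0.0006],[0.001,0,0.0005],[0.001,0,0.0005]],"rotation":[[0,0,0],[0,0,0],[0,0,0]],"claw":[0.55,0.55,0.55]}'
python3 track.py
```

```text
time_s: 18.8
ee_pos: [0.4801, -0.0351, -0.0158]
ee_rot: [-0.766, 1.57, 2.627]
wrist_force: [-2.8, 0.2, 1.7]
finger_gap: 0.551
t 18.8 tcp_reader mm [-50.5   2.  -15.8] F_reader [-2.68  0.87  1.7 ] gap 0.551
 rotvec deg to goal (tool): [0.02 0.04 0.04]
n 17549 foot x,z -12.6 -0.2 theta 69.0 rms 0.62
rear corner [-43.5  11.7] finger front corner [np.float64(-39.9), np.float64(13.2)] c = 2.8
```

```bash

python3 -m jog '{"travel":[[0.001,0,0.0004],[0.001,0,0.0004],[0.001,0,0.0004]],"rotation":[[0,0,0],[0,0,0],[0,0,0]],"claw":[0.55,0.55,0.55]}'
python3 track.py w15
```

```text
time_s: 19.15
ee_pos: [0.4796, -0.0357, -0.0187]
ee_rot: [2.8, 1.57, -0.09]
wrist_force: [-2.4, 1.1, 0.1]
finger_gap: 0.554
t 19.15 tcp_reader mm [-51.1   1.5 -18.7] F_reader [-2.04  1.69  0.13] gap 0.554
 rotvec deg to goal (tool): [ 0.02 -0.03 -0.01]
n 18104 foot x,z -11.6 -0.2 theta 74.8 rms 0.73
rear corner [-43.4   8.4] finger front corner [np.float64(-40.5), np.float64(10.3)] c = 2.6
```

View pics/w15.png

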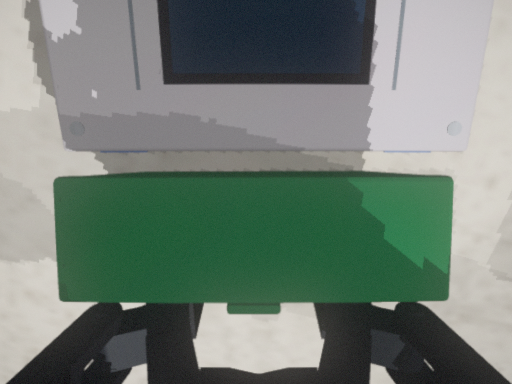

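The view shows the box nearly upright (about 75°), past its balance and resting back on the fingers. Easing the fingers back so it settles.

```bash

python3 -m jog '{"travel":[[0,0,0.0015],[0,0,0.0015],[0,0,0.0015],[0,0,0.0015],[0,0,0.0015],[0,0,0.0015],[0,0,0.0015],[0,0,0.0015]],"rotation":[[0,0,0],[0,0,0],[0,0,0],[0,0,0],[0,0,0],[0,0,0],[0,0,0],[0,0,0]],"claw":[0.55,0.55,0.55,0.55,0.55,0.55,0.55,0.55]}'
python3 track.py w16
```

```text
time_s: 20.0
ee_pos: [0.4679, -0.0389, -0.0184]
ee_rot: [2.626, 1.57, -0.264]
wrist_force: [0.2, -0.5, -0.4]
finger_gap: 0.549
t 20.0 tcp_reader mm [-63.3   1.4 -18.4] F_reader [ 0.03 -0.51 -0.43] gap 0.549
 rotvec deg to goal (tool): [ 0.01 -0.03 -0.02]
n 20903 foot x,z -11.4 -0.2 theta 90.2 rms 0.75
rear corner [-44.4  -0.2] finger front corner [np.float64(-52.7), np.float64(10.6)] c = 10.9
```

View pics/w16.png

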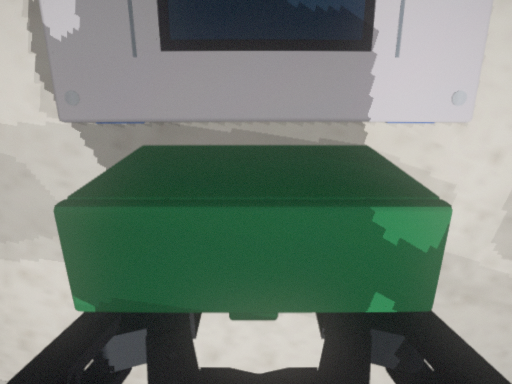

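The view shows the box standing upright again, square, with its foot 11 mm short of the bed edge. Now the slide done properly: tilt the tool 8° so only the tips touch, about 12 mm up.

```bash

python3 -m jog '{"travel":[[0,0,0],[0,0,0],[0.0004,0,-0.003],[0.0004,0,-0.003],[0.0004,0,-0.003],[0.0003,0,-0.002],[0.0003,0,-0.002],[0.0003,0,-0.002]],"rotation":[[0,4,0],[0,4,0],[0,0,0],[0,0,0],[0,0,0],[0,0,0],[0,0,0],[0,0,0]],"claw":[0.55,0.55,0.55,0.55,0.55,0.55,0.55,0.55]}'
python3 track.py w17
```

```text
time_s: 20.85
ee_pos: [0.4823, -0.0334, -0.0188]
ee_rot: [-3.107, 1.445, 0.288]
wrist_force: [-3.3, -3.3, 1.9]
finger_gap: 0.549
t 20.85 tcp_reader mm [-47.9   3.1 -18.8] F_reader [-3.98 -2.42  1.87] gap 0.549
 rotvec deg to goal (tool): [ 0.11 -7.23  0.26]
n 17797 foot x,z -9.9 -0.2 theta 90.2 rms 0.5
rear corner [-42.9  -0.2] finger front corner [np.float64(-37.3), np.float64(10.2)] c = 10.4
```

```bash

python3 -m jog '{"travel":[[0.0003,0,-0.002],[0.0003,0,-0.002],[0.0003,0,-0.002],[0.0002,0,-0.0015]],"rotation":[[0,0,0],[0,0,0],[0,0,0],[0,0,0]],"claw":[0.55,0.55,0.55,0.55]}'
python3 track.py w18
```

```text
time_s: 21.3
ee_pos: [0.4895, -0.0314, -0.019]
ee_rot: [-3.104, 1.444, 0.29]
wrist_force: [-3.8, -0.0, 2.1]
finger_gap: 0.546
t 21.3 tcp_reader mm [-40.4   3.3 -19. ] F_reader [-3.65  0.92  2.07] gap 0.546
 rotvec deg to goal (tool): [ 0.08 -7.23  0.28]
n 17846 foot x,z -2.5 -0.2 theta 90.0 rms 0.55
rear corner [-35.5  -0.2] finger front corner [np.float64(-29.8), np.float64(10.0)] c = 10.2
```

```bash

python3 -m jog '{"travel":[[0.0001,0,-0.0008],[0.0001,0,-0.0007]],"rotation":[[0,0,0],[0,0,0]],"claw":[0.55,0.55]}'
python3 -m jog '{"travel":[[0.0001,0,-0.0005]],"rotation":[[0,0,0]],"claw":[0.55]}'
python3 -m jog '{"travel":[[0.0001,0,-0.0005]],"rotation":[[0,0,0]],"claw":[0.55]}'
python3 track.py w19
```

```text
time_s: 21.55
ee_pos: [0.4914, -0.0313, -0.019]
ee_rot: [-3.109, 1.444, 0.285]
wrist_force: [-3.8, -0.6, 2.1]
finger_gap: 0.55
time_s: 21.65
ee_pos: [0.4918, -0.0312, -0.0191]
ee_rot: [-3.109, 1.444, 0.285]
wrist_force: [-5.7, -1.6, 2.9]
finger_gap: 0.544
time_s: 21.75
ee_pos: [0.4918, -0.0311, -0.0191]
ee_rot: [-3.106, 1.444, 0.288]
wrist_force: [-6.6, -3.0, 5.0]
finger_gap: 0.55
t 21.75 tcp_reader mm [-38.1   3.  -19.1] F_reader [-7.13 -1.26  5.02] gap 0.55
 rotvec deg to goal (tool): [ 0.07 -7.23  0.26]
n 17749 foot x,z -0.1 -0.2 theta -269.8 rms 0.51
rear corner [-33.1  -0.3] finger front corner [np.float64(-27.5), np.float64(9.9)] c = 10.2
```

The force rose from 4 N to 7 N with no further motion, so the upright box's foot is bearing on the edge. Backing off, rising to about 60 mm and pushing high.

```bash

python3 -m jog '{"travel":[[0.0001,0,-0.0004],[-0.001,0,0.007],[-0.012,0,-0.0017],[-0.012,0,-0.0017],[-0.012,0,-0.0017],[-0.0115,0,-0.0016],[0,0,0],[0,0,0]],"rotation":[[0,0,0],[0,0,0],[0,0,0],[0,0,0],[0,0,0],[0,0,0],[0,0,0],[0,0,0]],"claw":[0.55,0.55,0.55,0.55,0.55,0.55,0.55,0.55]}'
python3 track.py w20
```

```text
time_s: 22.6
ee_pos: [0.4875, -0.033, 0.0298]
ee_rot: [-3.122, 1.442, 0.273]
wrist_force: [0.5, 0.5, -0.5]
finger_gap: 0.55
t 22.6 tcp_reader mm [-42.8   2.2  29.8] F_reader [ 0.64  0.35 -0.51] gap 0.55
 rotvec deg to goal (tool): [ 0.08 -7.4   0.15]
n 6904 foot x,z -0.3 -0.2 theta 90.0 rms 0.59
rear corner [-33.3  -0.2] finger front corner [np.float64(-32.2), np.float64(58.8)] c = 59.0
```

View pics/w20.png

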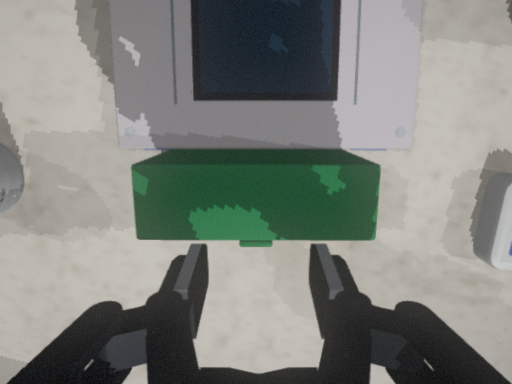

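Box upright, foot flush on the edge line (row ~150), fingers high behind it on either side of the latch. Pushing high.

```bash

python3 -m jog '{"travel":[[0.0003,0,-0.002],[0.0003,0,-0.002],[0.0003,0,-0.002],[0.0003,0,-0.002],[0.0003,0,-0.002],[0.0003,0,-0.002]],"rotation":[[0,0,0],[0,0,0],[0,0,0],[0,0,0],[0,0,0],[0,0,0]],"claw":[0.55,0.55,0.55,0.55,0.55,0.55]}'
python3 track.py w21
```

```text
time_s: 23.25
ee_pos: [0.498, -0.0296, 0.0286]
ee_rot: [-3.106, 1.444, 0.288]
wrist_force: [-2.1, -0.4, 2.4]
finger_gap: 0.552
t 23.25 tcp_reader mm [-31.8   2.9  28.6] F_reader [-2.1   0.15  2.39] gap 0.552
 rotvec deg to goal (tool): [ 0.07 -7.24  0.26]
n 7015 foot x,z -1.8 -0.2 theta 442.6 rms 0.61
rear corner [-34.6   4.1] finger front corner [np.float64(-21.2), np.float64(57.6)] c = 54.8
```

```bash

python3 -m jog '{"travel":[[0.0003,0,-0.002],[0.0003,0,-0.002],[0.0003,0,-0.002],[0.0003,0,-0.002],[0.0003,0,-0.002],[0.0003,0,-0.002]],"rotation":[[0,0,0],[0,0,0],[0,0,0],[0,0,0],[0,0,0],[0,0,0]],"claw":[0.55,0.55,0.55,0.55,0.55,0.55]}'
python3 track.py w22
```

```text
time_s: 23.9
ee_pos: [0.5109, -0.0269, 0.0285]
ee_rot: [-3.116, 1.443, 0.278]
wrist_force: [-0.9, -0.7, 1.1]
finger_gap: 0.548
t 23.9 tcp_reader mm [-18.7   2.3  28.5] F_reader [-1.06 -0.43  1.11] gap 0.548
 rotvec deg to goal (tool): [ 0.07 -7.34  0.19]
n 7252 foot x,z -3.8 -0.7 theta 66.1 rms 0.58
rear corner [-33.9  12.7] finger front corner [np.float64(-8.1), np.float64(57.5)] c = 51.5
```

```bash

python3 -m jog '{"travel":[[0.0003,0,-0.002],[0.0003,0,-0.002],[0.0003,0,-0.002],[0.0003,0,-0.002]],"rotation":[[0,0,0],[0,0,0],[0,0,0],[0,0,0]],"claw":[0.55,0.55,0.55,0.55]}'
python3 track.py w23
```

```text
time_s: 24.35
ee_pos: [0.5183, -0.0247, 0.0283]
ee_rot: [-3.112, 1.443, 0.282]
wrist_force: [0.1, 0.7, -0.2]
finger_gap: 0.553
t 24.35 tcp_reader mm [-10.9   2.6  28.3] F_reader [ 0.29  0.61 -0.19] gap 0.553
 rotvec deg to goal (tool): [ 0.07 -7.3   0.22]
n 9045 foot x,z -9.2 -0.9 theta 46.5 rms 0.5
rear corner [-33.1  21.8] finger front corner [np.float64(-0.3), np.float64(57.3)] c = 48.3
```

```bash

python3 -m jog '{"travel":[[0.0003,0,-0.002],[0.0003,0,-0.002],[0,0,0],[0,0,0]],"rotation":[[0,0,0],[0,0,0],[0,0,0],[0,0,0]],"claw":[0.55,0.55,0.55,0.55]}'
python3 track.py w24
```

```text
time_s: 24.8
ee_pos: [0.522, -0.0237, 0.0282]
ee_rot: [-3.112, 1.443, 0.283]
wrist_force: [-0.9, 0.4, -0.7]
finger_gap: 0.55
t 24.8 tcp_reader mm [-7.1  2.6 28.2] F_reader [-0.81  0.6  -0.75] gap 0.55
 rotvec deg to goal (tool): [ 0.07 -7.29  0.22]
n 8980 foot x,z -24.5 8.9 theta 0.4 rms 1.45
rear corner [-24.7  41.9] finger front corner [np.float64(3.5), np.float64(57.2)] c = 28.3
```

It tipped over the edge and lies flat on the bed (overhang about 24 mm). Retreating behind it, upright tool, then low again.

```bash

python3 -m jog '{"travel":[[-0.0021,0,0.0149],[-0.0021,0,0.0149],[-0.0021,0,0.0149],[-0.0014,0,0.0099],[0,0,0],[0,0,0],[0,0,0],[0,0,0]],"rotation":[[0,0,0],[0,0,0],[0,0,0],[0,0,0],[0,-3.6,0],[0,-3.7,0],[0,0,0],[0,0,0]],"claw":[0.55,0.55,0.55,0.55,0.55,0.55,0.55,0.55]}'
python3 -c "
from h import *
st([-60,2.5,-10])"; python3 plane.py w25 | head -7
```

```text
time_s: 25.65
ee_pos: [0.4686, -0.0372, 0.0289]
ee_rot: [-1.825, 1.567, 1.57]
wrist_force: [0.1, 0.4, 0.7]
finger_gap: 0.548
t 25.65 tcp_reader mm [-62.1   2.8  28.9] F_reader [0.18 0.32 0.65] gap 0.548
 rotvec deg to goal (tool): [ 0.12 -0.06  0.24]
 travel now-axes m: [ 0.0389  0.0005 -0.0021]  goal-axes: [ 0.0389  0.0003 -0.0021]
37032 [[-22.9, -45.2, 38.8], [15.0, 2.6, 40.4], [46.2, 51.3, 44.0]]
main plane n [-0.008 -0.001  1.   ] frac 0.95 tilt deg about y -0.5 about x -0.0
(array([[-24.4,  53. ],
       [-24.3, -46.6],
       [ 47.1, -46.6],
       [ 47.1,  53. ]], dtype=float32), array([11.4,  3.2]), array([71.4, 99.6]), 0.010134856216609478)
-24.4 53.0 z 40.2
```

View pics/w25.png

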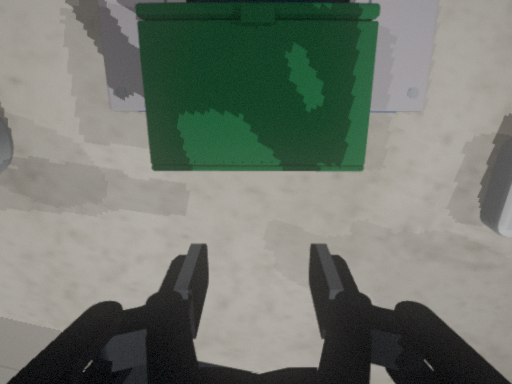

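Box lies square on the bed. Descend behind it and push home.

```bash

python3 -m jog '{"travel":[[0.01,0,0],[0.012,0,0],[0.01,0,0],[0.006,0,0],[0,0,-0.008],[0,0,-0.008],[0,0,-0.005],[0,0,-0.003]],"rotation":[[0.1,0,0.2],[0,0,0],[0,0,0],[0,0,0],[0,0,0],[0,0,0],[0,0,0],[0,0,0]],"claw":[0.55,0.55,0.55,0.55,0.55,0.55,0.55,0.55]}'
python3 -m jog '{"travel":[[0,0,-0.003],[0,0,-0.004],[0,0,-0.005],[0,0,-0.005],[0,0,-0.005],[0,0,-0.005],[0,0,-0.004],[0,0,-0.003]],"rotation":[[0,0,0],[0,0,0],[0,0,0],[0,0,0],[0,0,0],[0,0,0],[0,0,0],[0,0,0]],"claw":[0.55,0.55,0.55,0.55,0.55,0.55,0.55,0.55]}'
python3 -c "
from h import *
st()"; python3 plane.py w26 | head -7
```

```text
time_s: 26.5
ee_pos: [0.4933, -0.0315, -0.0087]
ee_rot: [2.728, 1.569, -0.162]
wrist_force: [-0.1, 0.8, 0.1]
finger_gap: 0.548
time_s: 27.3
ee_pos: [0.5253, -0.023, -0.0091]
ee_rot: [-2.498, 1.571, 0.894]
wrist_force: [-3.5, -0.3, 2.7]
finger_gap: 0.549
t 27.3 tcp_reader mm [-3.7  2.5 -9.1] F_reader [-3.46  0.55  2.65] gap 0.549
 rotvec deg to goal (tool): [-0.01 -0.01  0.01]
52967 [[8.0, -45.3, 33.4], [47.6, 3.0, 40.5], [77.7, 51.5, 44.1]]
main plane n [-0.005 -0.001  1.   ] frac 0.95 tilt deg about y -0.3 about x -0.0
(array([[  5.8, -47.1],
       [ 77.9, -47.1],
       [ 78. ,  53.2],
       [  5.8,  53.2]], dtype=float32), array([41.9,  3.1]), array([100.3,  72.2]), 89.96372985839844)
5.8 -47.1 z 40.3
```

```bash

python3 -m jog '{"travel":[[0,0,-0.003],[0,0,-0.003],[0,0,-0.003],[0,0,-0.003],[0,0,-0.003],[0,0,-0.002],[0,0,-0.0015]],"rotation":[[0,0,0],[0,0,0],[0,0,0],[0,0,0],[0,0,0],[0,0,0],[0,0,0]],"claw":[0.55,0.55,0.55,0.55,0.55,0.55,0.55]}'
python3 -c "
from h import *
st()"; python3 plane.py w27 | head -4
```

```text
time_s: 28.05
ee_pos: [0.5431, -0.0185, -0.0091]
ee_rot: [-2.868, 1.57, 0.525]
wrist_force: [-2.5, -0.6, -0.7]
finger_gap: 0.554
t 28.05 tcp_reader mm [14.6  2.5 -9.1] F_reader [-2.6   0.02 -0.74] gap 0.554
 rotvec deg to goal (tool): [-0.01 -0.02  0.01]
55012 [[26.4, -45.3, 19.1], [67.2, 4.7, 40.5], [112.6, 61.6, 44.2]]
main plane n [-0.006 -0.     1.   ] frac 0.92 tilt deg about y -0.3 about x -0.0
(array([[ 24.4,  67.4],
       [ 24.5, -47. ],
```

```bash

python3 -m jog '{"travel":[[0,0,-0.001],[0,0,-0.001]],"rotation":[[0,0,0],[0,0,0]],"claw":[0.55,0.55]}'
python3 -m jog '{"travel":[[0,0,-0.0005]],"rotation":[[0,0,0]],"claw":[0.55]}'
python3 -m jog '{"travel":[[0,0,-0.0005]],"rotation":[[0,0,0]],"claw":[0.55]}'
python3 -c "
from h import *
st()"
```

```text
time_s: 28.3
ee_pos: [0.5445, -0.018, -0.0091]
ee_rot: [-0.965, 1.57, 2.427]
wrist_force: [-2.8, -0.6, 0.9]
finger_gap: 0.552
time_s: 28.4
ee_pos: [0.5452, -0.0179, -0.0091]
ee_rot: [-1.84, 1.57, 1.553]
wrist_force: [-1.6, -1.0, -0.5]
finger_gap: 0.549
time_s: 28.5
ee_pos: [0.5456, -0.0177, -0.0091]
ee_rot: [-1.294, 1.57, 2.099]
wrist_force: [-2.2, -0.4, -0.0]
finger_gap: 0.55
t 28.5 tcp_reader mm [17.3  2.5 -9.1] F_reader [-2.27  0.15 -0.01] gap 0.55
 rotvec deg to goal (tool): [-0.02  0.01  0.02]
```

```bash

python3 -m jog '{"travel":[[0,0,-0.0005]],"rotation":[[0,0,0]],"claw":[0.55]}'
python3 -m jog '{"travel":[[0,0,-0.0004]],"rotation":[[0,0,0]],"claw":[0.55]}'
python3 -c "
from h import *
st()"
```

```text
time_s: 28.6
ee_pos: [0.546, -0.0176, -0.0091]
ee_rot: [-1.094, 1.57, 2.299]
wrist_force: [-2.8, -1.4, -0.3]
finger_gap: 0.548
time_s: 28.7
ee_pos: [0.546, -0.0176, -0.0091]
ee_rot: [-0.412, 1.57, 2.981]
wrist_force: [-3.7, -1.9, 1.3]
finger_gap: 0.549
t 28.7 tcp_reader mm [17.7  2.6 -9.1] F_reader [-4.07 -0.93  1.34] gap 0.549
 rotvec deg to goal (tool): [-0.01  0.06  0.02]
```

```bash

python3 -m jog '{"travel":[[0,0,-0.0005]],"rotation":[[0,0,0]],"claw":[0.55]}'|grep force
python3 -m jog '{"travel":[[0,0,-0.0005]],"rotation":[[0,0,0]],"claw":[0.55]}'|grep force
python3 -m jog '{"travel":[[0,0,-0.0003]],"rotation":[[0,0,0]],"claw":[0.55]}'|grep force
python3 -c "
from h import *
st()"
```

```text
wrist_force: [-5.1, -3.5, 2.2]
wrist_force: [-5.5, -4.6, 2.7]
wrist_force: [-6.3, -3.8, 3.6]
t 29.0 tcp_reader mm [17.6  2.6 -9.1] F_reader [-7.01 -2.13  3.64] gap 0.549
 rotvec deg to goal (tool): [0.01 0.21 0.06]
```

```bash

python3 -m jog '{"travel":[[-0.0003,0.0003,-0.0006]],"rotation":[[0,0,0]],"claw":[0.55]}'|grep force
python3 -m jog '{"travel":[[-0.0003,0.0002,-0.0006]],"rotation":[[0,0,0]],"claw":[0.55]}'|grep force
python3 -c "
from h import *
st()"
```

```text
wrist_force: [-6.8, -3.0, 0.7]
wrist_force: [-7.9, -4.0, 0.8]
t 29.2 tcp_reader mm [17.6  2.6 -8.9] F_reader [-8.68 -1.88  0.79] gap 0.549
 rotvec deg to goal (tool): [0.03 0.35 0.12]
```

```bash

python3 -m jog '{"travel":[[-0.0001,0.0003,-0.0007]],"rotation":[[0,0,0]],"claw":[0.55]}'|grep force
python3 -m jog '{"travel":[[-0.0001,0.0003,-0.0006]],"rotation":[[0,0,0]],"claw":[0.55]}'|grep force
python3 -c "
from h import *
st()"
```

```text
wrist_force: [-8.5, -5.5, 1.7]
wrist_force: [-9.3, -3.8, 3.2]
t 29.4 tcp_reader mm [17.5  2.6 -8.9] F_reader [-9.96 -1.4   3.24] gap 0.55
 rotvec deg to goal (tool): [0.04 0.51 0.19]
```

```bash

python3 -m jog '{"travel":[[-0.0004,0.0002,-0.0006]],"rotation":[[0,0,0]],"claw":[0.55]}'|grep force
python3 -m jog '{"travel":[[-0.0002,0.0001,-0.0006]],"rotation":[[0,0,0]],"claw":[0.55]}'|grep force
python3 -c "
from h import *
st()"
```

```text
wrist_force: [-9.9, -5.3, -0.2]
wrist_force: [-10.5, -4.7, -0.4]
t 29.6 tcp_reader mm [17.4  2.7 -8.7] F_reader [-11.36  -1.95  -0.36] gap 0.545
 rotvec deg to goal (tool): [0.06 0.66 0.24]
```

```bash

python3 -m jog '{"travel":[[0,0.0001,-0.0004],[0,0,0],[0,0,0],[0,0,0]],"rotation":[[0,0,0],[0,0,0],[0,0,0],[0,0,0]],"claw":[0.55,0.55,0.55,0.55]}'|grep force
python3 -c "
from h import *
st()"
```

```text
wrist_force: [-11.6, -5.8, 1.7]
t 30.0 tcp_reader mm [17.4  2.8 -8.7] F_reader [-12.67  -2.69   1.69] gap 0.554
 rotvec deg to goal (tool): [0.05 0.7  0.26]
```

```bash

python3 -m jog '{"travel":[[0,0,-0.0001],[0,0,0],[0,0,0],[0,0,0],[0,0,0]],"rotation":[[0,0,0],[0,0,0],[0,0,0],[0,0,0],[0,0,0]],"claw":[0.55,0.55,0.55,0.55,0.55]}'|grep force
python3 -c "
from h import *
st()"
python3 -m jog '{"travel":[[0,0,0],[0,0,0],[0,0,0],[0,0,0],[0,0,0]],"rotation":[[0,0,0],[0,0,0],[0,0,0],[0,0,0],[0,0,0]],"claw":[0.55,0.55,0.55,0.55,0.55]}'|grep force
python3 -c "
from h import *
st()"; python3 plane.py w28
```

```text
wrist_force: [-10.2, -6.0, 0.9]
t 30.5 tcp_reader mm [17.4  2.7 -8.8] F_reader [-11.4   -3.25   0.9 ] gap 0.553
 rotvec deg to goal (tool): [0.06 0.71 0.26]
wrist_force: [-11.5, -5.2, 1.1]
t 31.0 tcp_reader mm [17.4  2.7 -8.8] F_reader [-12.43  -2.16   1.09] gap 0.554
 rotvec deg to goal (tool): [0.06 0.71 0.26]
54758 [[29.6, -45.2, 32.1], [70.3, 4.6, 40.6], [112.5, 61.6, 44.2]]
main plane n [-0.002 -0.     1.   ] frac 0.93 tilt deg about y -0.1 about x -0.0
(array([[ 27.4, -46.7],
       [115.2, -47.1],
       [115.8,  67.6],
       [ 27.9,  68. ]], dtype=float32), array([71.6, 10.4]), array([114.7,  87.8]), 89.73096466064453)
27.4 -46.7 z 40.5
115.2 -47.1 z 40.7
115.8 67.6 z 40.7
27.9 68.0 z 40.5
bench z -1.7348617984220804
[346.12116589   0.         258.21424053] [-0.04146945  0.          0.          0.          0.        ]
```

View pics/w28.png

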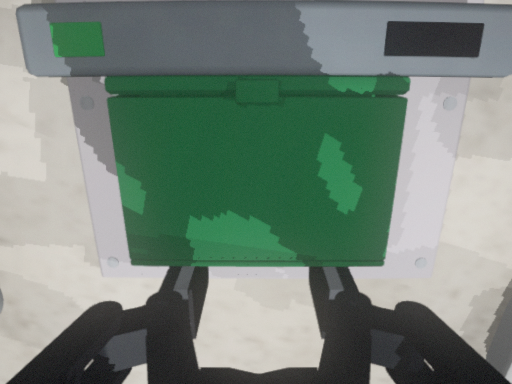

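The box's lid is flush along the fence (row ~76 across its whole width), held at about 12 N for over a second. Releasing straight back.

```bash

python3 -m jog '{"travel":[[0,0,0.002],[0,0,0.004],[0,0,0.01],[0,0,0.015],[0,0,0.02],[-0.02,0,0],[-0.04,0,0],[-0.04,0,0]],"rotation":[[0,0,0],[0,0,0],[0,0,0],[0,0,0],[0,0,0],[0,0,0],[0,0,0],[0,0,0]],"claw":[0.55,0.55,0.55,0.55,0.55,0.55,0.55,0.55]}'
python3 -m jog '{"travel":[[0,0,0],[0,0,0],[0,0,0]],"rotation":[[0,0,0],[0,0,0],[0,0,0]],"claw":[0.55,0.55,0.55]}'
python3 plane.py w29; python3 - <<'E'
from h import *
st()
from cell import eyes
c=eyes.read_camera("scene"); cv2.imwrite("pics/s30.png",cv2.resize(c["color"][130:260,200:380,::-1],None,fx=4,fy=4))
c=eyes.read_camera("top"); P=cloud(c)
cv2.imwrite("pics/t30.png",cv2.resize(c["color"][130:290,180:400,::-1],None,fx=3.6,fy=3.6))
for nm,x,y,lo,hi in [("timer",.528,-.203,.0145,.022),("cup",.6485,-.162,.052,.064),("bottle",.4695,.1364,.095,.11)]:
    k=(np.hypot(P[...,0]-x,P[...,1]-y)<.055)&(P[...,2]>lo)&(P[...,2]<hi); print(nm,k.sum(),rect(P[k][:,:2])[1] if k.sum()>10 else '')
E
```

```text
time_s: 31.85
ee_pos: [0.503, -0.0305, 0.0933]
ee_rot: [-2.936, 1.57, 0.456]
wrist_force: [1.5, -0.8, -0.3]
finger_gap: 0.551
time_s: 32.15
ee_pos: [0.5023, -0.0302, 0.0917]
ee_rot: [-0.945, 1.57, 2.447]
wrist_force: [0.0, -0.2, -0.9]
finger_gap: 0.548
18368 [[28.9, -45.4, 38.7], [63.1, 1.4, 40.5], [92.0, 50.2, 42.3]]
main plane n [-0.005  0.001  1.   ] frac 0.96 tilt deg about y -0.3 about x 0.0
(array([[ 28.1, -46.7],
       [ 92.4, -46.8],
       [ 92.5,  52.9],
       [ 28.2,  52.9]], dtype=float32), array([60.3,  3.1]), array([99.6, 64.2]), 89.93926239013672)
28.1 -46.7 z 40.4
92.4 -46.8 z 40.7
92.5 52.9 z 40.6
28.2 52.9 z 40.3
bench z -1.7795549731364335
[346.12116589   0.         258.21424053] [-0.04146945  0.          0.          0.          0.        ]
t 32.2 tcp_reader mm [-28.1   1.4  91.3] F_reader [-0.94 -0.12 -0.46] gap 0.552
 rotvec deg to goal (tool): [-0.02  0.09  0.07]
timer 737 [ 528.  -203.1]
cup 98 [ 648.8 -162.3]
bottle 138 [470. 136.]
```

View pics/w29.png

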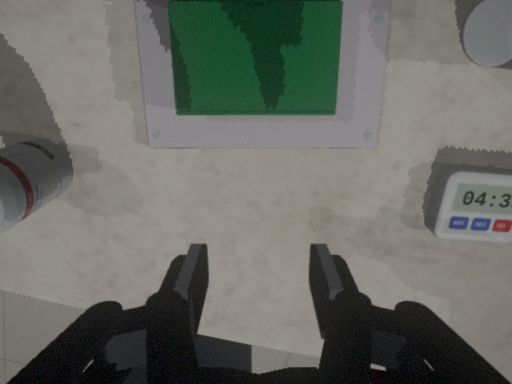

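View pics/t30.png

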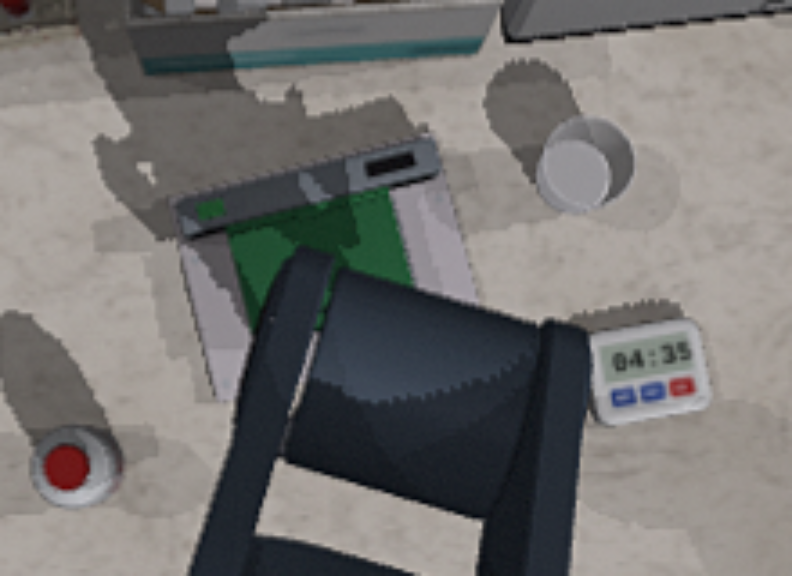

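The lid is flush at the fence (underside at 28.1 mm, so lid at 100.1 mm), bystanders are unmoved and the robot is clear. Handing in.

```bash
python3 -c "
from cell import ctrl
print(ctrl.sign_off())"
```

```text
the job is handed in; nothing more can be done
None
```

The slide box is lying on the reader bed, home against the fence, and was pressed there at about 12 N for over a second. I had to redo the tip, though, and one push came close to or briefly reached the 25 N limit.

- **First attempt failed:** the real fingertips sit about 27–29 mm behind the stated TCP. My "low" push was therefore too high, and the box tipped early, before its foot reached the edge.
- **Righting it:** I pressed down on its overhang to swing it back upright without gripping it. That took two tries, because the fingers slipped off once and the box dropped back flat on the bed. Forces peaked at about 24–25 N in total, read at the end of two moves. That is right at your limit, and readings between checks could have been slightly higher.
- **Sequence as asked:** I then slid the box upright, pushing about 12 mm up, until its foot bore on the edge (force rose from 4 to 7 N with no further motion). I pushed high at about 58 mm with 1–3 N, and it tipped over the edge and lay square on the bed. I pushed it home and held a reading of 11.4–12.7 N along the bed for at least 1 s, with 2–3 N sideways and about 1 N vertical.
- **Last checks:** the lid is at 100.1 mm with the fence at 100 mm, and yaw is within 0.1°. Timer, cup and bottle are within 0.7 mm of where they started, and the robot is clear at 32 s. I could not read the fence's own force. I expect it felt about 10 N, since roughly 2–3 N went into friction.

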